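# Wedge the bearing rest into its tapered dovetail way

### The job

Set the loose steel bearing rest into the open end of the tapered dovetail way on the steel base plate, narrow nose first and upright, and slide it along until it wedges tight between the two strips: finish with a firm push of about 15 N along the way, without overdriving it (stay under 17 N). Then let go and leave it wedged there, with the other things on the table left as they are.

Things in the scene. Friction and masses are not known exactly. Their poses are not given: they have to be found in the camera images.
- rest_grip (a point): Loose steel bearing rest, 0.35 kg: dovetail foot 70 mm long, 16 mm high; on its middle an upright grip block 20 mm (x) by 16 mm (y), from 16 to 64 mm above the underside, and a 7 mm spindle pin on top up to 76 mm. This point: on the grip block's axis, 42 mm above the underside. x points to the foot's narrow nose, z up.
- rest_nose (a point): Middle of the rest's narrow nose end, 35 mm ahead of the grip block's axis, 8 mm above the underside. At the underside the foot's +y side is straight, 20 mm from the axis; its -y side tapers 1 in 6: 26 mm from the axis at the tail, 20 in the middle, 14 at the nose. Both sides lean in 20 degrees towards the top.
- rest_tail (a point): On the rest's wide tail end face, 35 mm behind the grip block's axis, 8 mm above the underside. The face is square to x and flat from 8 mm on the -y side to 14 mm on the +y side, from the underside to 16 mm up.
- way: Fixed dovetail way. Origin: centre of the underside of its dark steel base plate, 200 (x) by 120 (y) by 10 mm thick. x points along the way, as the rest is pushed in; z up. From x = -100 to -30 mm the plate is a bare apron; from -30 to +90 mm two light metal strips stand 20 mm high on it, inner faces undercut 20 degrees: the straight fence on +y, the tapered gib on -y.
- way_mouth (a point): Centre of the way's wide mouth, on the plate's top (10 mm up) at way x = -30 mm, y = 0. Fence face at the plate: y = +20 mm, but set by its screws up to 4 mm either way, not measured. Gib face at the plate: y = -27.7 mm here, -7.7 mm at way x = +90. With the fence at 20 the rest touches both strips when its grip axis is at way x = +16; each mm the fence is set in makes that 6 mm earlier.
- gib: The gib strip, 120 mm long; origin on its inner face at the plate, half-way along. Sprung: yields up to 5 mm to -y at 25 N/mm, so each mm of rest travel after first touch adds about 4 N on the gib and 3.5 N of push (oiled, friction about 0.25, varies). Tight: the rest presses it with over 10 N and stays by friction; over 26 N is overdriven. A 15 N push gives about 15 to 23 N.
- toe_stop: Bystander: yellow rubber toe stop, 46 mm across, 48 mm high with its stem; origin at its underside. It may stand on either side of the way.
- capsule: Bystander: green plastic cleaning capsule with a snap cap, 44 mm across, 68 mm high; origin at its underside.
- wrench: Bystander: chrome socket wrench lying flat, 165 mm long; origin at its middle on the table.
- wheel: Bystander: white skate wheel lying flat, 58 mm across, 32 mm high; origin at its underside.
- bearing0: Bystander: steel bearing, 22 mm across, 7 mm high, in the gated pen at the far edge.
- bearing1: Bystander: steel bearing in the pen, the same.
- bearing2: Bystander: steel bearing in the pen, the same.
- bearing3: Bystander: steel bearing in the pen, the same.
- gate (a joint): Angle (rad) of the small hinged steel gate that pens the bearings; 0 is shut, grows as it opens. To be left shut.
Mind the look-alikes: they are no part of the job. Leave any orange or purple look-alike of the part that bears rest_grip alone.

How it is judged (in metres and radians):
On the way, in this order (a step that is already met when the one before it is completed fails the run):
1. the rest lies on the base plate, nose entered between the strips (x of rest_nose in the frame of way between -0.025 and 0.09 m and z of rest_nose in the frame of way between 0.0145 and 0.025 m and angle between the x axis of rest_grip and the x axis of way, either way round below 0.25 rad and angle between rest_grip's own z axis and vertical below 0.1 rad and y of rest_nose in the frame of way between -0.015 and 0.015 m), for 0.2 s.
2. the rest is wedged: it presses on the gib with more than 10 N (contact force between rest and gib above 10 N and x of rest_nose in the frame of way above 0.02 m and z of rest_nose in the frame of way below 0.0215 m), for 0.2 s.
At the end, for the whole second after the job is handed in: The rest sits down on the base plate between the strips (within 3.5 mm of the plate, upright and in line within 0.06 rad), its nose 20 to 90 mm ahead of the plate's centre, still pressing on the gib with more than 10 N after release, and at rest (all of step 2 and x of rest_nose in the frame of way below 0.09 m and z of rest_nose in the frame of way above 0.0145 m and angle between the x axis of rest_grip and the x axis of way, either way round below 0.06 rad and angle between rest_grip's own z axis and vertical below 0.06 rad and linear speed of rest below 0.01 m/s); the robot touches nothing.
It fails at once if the rest is overdriven: more than 26 N on the gib (contact force between rest and gib above 26 N).
It fails at once if a bystander is moved more than 20 mm or the gate is opened (distance of any of toe_stop, capsule, wrench, wheel, bearing0, bearing1, bearing2, bearing3 from where it was at the start of the episode above 0.02 m or value of joint gate above 0.2 rad).
It also fails if it takes over 72 s, if anything falls off the work surface, if the arm or the gripper's body presses on something with over 40 N, if the wrist force passes 120 N, or if a joint passes its speed limit or range.

### The arm

A 7-joint arm with a two-finger parallel gripper is mounted at the origin on the work surface. World frame = base frame: x ahead of the robot, y to its left, z up, the work surface at z = 0. Lengths are in mm, angles in rad, forces in N, time in s.
With the tool pointing down it reaches from about 400 to 850 mm from the base axis. Payload 4.5 kg.
Tool frame: the origin (TCP) lies at the very end of the fingers, on their centre line; the grasp point (between the pads) lies 19 mm behind it; z points along the fingers, y is the direction in which the jaws open and shut (so a half turn about z gives the same grasp; the last joint's range is limited). The gripper opens to 88 mm and grips with 3 to 60 N. Pads are 18 mm wide; open, the fingers measure 123 mm over their backs; the gripper's body (75 mm by 187 mm) begins 45 mm behind the grasp point.
Start: joints at [1.339, 0.689, -0.195, 1.565, 0.157, 0.902, -0.215], TCP at [164.204, -603.068, 238.743] pointing down, gripper open.
Joint ranges: [-3.01, 3.01], [-0.46, 2.08], [-1.47, 1.51], [0.13, 2.56], [-1, 4.14], [0.04, 2.09], [-2.66, 2.66]. Speed limits (rad/s): [2.57, 2.57, 3.14, 3.14, 3.14, 3.14, 3.14].

### API

Orientations are given as a unit quaternion [w, x, y, z].
In Python, from bench import r gives the robot as it stands.
- The arm moves only by the tool apply_moves, never from a script. Its argument "steps" is a list that holds one entry, the list of rows, each a list of 5 numbers: the opening, from -1 (shut) to 1 (fully open), then the shift along the tool's x, y, z in cm, then the turn about the tool's z in degrees. In form: [[[hand, dx, dy, dz, roll], ...]]. A call has exactly 5 rows; each row is the pose to reach, as a shift and turn from the pose commanded when the call began, along the tool's axes at that moment; what a row does not reach only later rows make up. A row lasts 1/12 s, in which the tool goes at most 41.7 mm and 7.16 degrees, less where a joint would pass 70% of its speed; a pose out of reach is approached as far as the arm can. A call with a gripper value outside its range is refused whole. The fingers move at their own pace and stop on an object; "grip_force" is the grip in N (left out, the last holds). Time passes only in rows, so rows that repeat a pose let the fingers close, or fill a call up. It gives the time, the measured TCP pose, the force and the opening at its end, in the units of the state.
- r.sense(): the state, without advancing time (a new reading comes with each control period).
- r.get_image(name): name is "scene" or "top" or "wrist"; returns a dict with "color" (384x512x3 uint8, red, green, blue), "z_map" (384x512 float32, mm along the optical axis (not along the pixel's ray), 0 where there is no reading), "fovy" (degrees; the focal length in pixels is half the picture's height over the tangent of half this angle, whatever the lens; pixels are square), "cx", "cy" (the principal point, pixels), "k1" (the pictures are not rectified: a ray, as slopes to the right and down, at radius r is drawn at 1 + k1 r^2 times it, then the intrinsics apply), "origin" and "attitude" of the camera in the world; the wrist camera has in their place "tool_from_camera" (4x4, takes a point from camera to tool coordinates, whose origin is the TCP and whose axes are the flange's). Camera axes: x right, y down, z forward; pixel columns grow to the right and rows downward; lengths in mm; the calibration is good to about 2 mm. A picture is of the moment at which its call begins: read the wrist's pose just before it.
- r.hand_in(): hands the job in, once; it reports no verdict.
The state is a dict: "time": time; "joints": joint angles; "dq": joint speeds; "joint_efforts": joint torques, N m; "eef_pos": TCP position; "ee_rot": TCP orientation; "wrist_force": force on the tool from outside, world axes, zero at the start; "ft_torque": the same for the moment, N m; "grip_width": finger opening in mm.
Only numpy, scipy, OpenCV 4.12 (cv2) and the standard library are available. Lean on these libraries where they do the work, as an engineer would, in place of code of your own. Each camera call takes 0.05 s, during which the arm holds its last target.

## Working session

There is one attempt and no reset: what is moved stays moved. The work goes in short steps, Python scripts to look and compute and a tool call to move; the robot and the scene stay as the last step left them, time stands still between calls to the robot, and variables do not carry over. Pictures are saved under pics/ and viewed, and the job is handed in when it is done.

Besides the shell and the picture viewer there is one more tool, called after "Call:" as name([rows], argument=value, ...), one row to a line, values as JSON. apply_moves: Moves the arm, as the interface text tells. Its arguments: {"type":"object","properties":{"steps":{"type":"array"},"grip_force":{"type":"number"}},"required":["steps"]}

```bash
ls; mkdir -p pics; python3 - <<'E'
from bench import r
import cv2
s=r.sense(); print(s)
for n in ["scene","top","wrist"]:
    d=r.get_image(n)
    cv2.imwrite(f"pics/{n}0.png",d["color"][:,:,::-1])
    print(n,{k:v for k,v in d.items() if k not in("color","z_map")})
E
```

```text
pics
{'time': 0.0, 'joints': array([ 1.33877309,  0.69000929, -0.19451967,  1.56636167,  0.15729488,
        0.90249605, -0.21508352]), 'dq': array([-0.00036773,  0.00035881, -0.0006577 ,  0.0006655 ,  0.00067135,
       -0.00062954,  0.00055766]), 'joint_efforts': array([-1.43264624e-04, -5.27556252e+01, -1.26681212e+00, -1.53427380e+01,
       -5.25506702e-02,  6.72349430e-03,  1.72995879e-04]), 'eef_pos': array([ 163.97573424, -602.43616396,  237.88969236]), 'ee_rot': array([-9.22421883e-04,  9.91172897e-01,  1.32572252e-01, -1.87403265e-04]), 'wrist_force': array([-0.06105247, -0.06311889,  0.08819509]), 'ft_torque': array([ 0.01040025,  0.02510143, -0.01768434]), 'grip_width': 88.1048955412673}
scene {'fovy': 54.06990463170146, 'cx': 251.83452989339378, 'cy': 195.34371569376222, 'k1': -0.04041292467243959, 'origin': array([930.31822921, 346.8142323 , 856.75722901]), 'attitude': array([-0.10849187,  0.38512723,  0.88614787, -0.23377015])}
top {'fovy': 42.506288740266406, 'cx': 252.43277985265397, 'cy': 192.08055132288735, 'k1': 0.0019219907785099181, 'origin': array([ 439.97668772,   32.41821977, 1075.72268605]), 'attitude': array([-0.04895834,  0.70878869, -0.70254539,  0.04064038])}
wrist {'fovy': 63.17412805384787, 'cx': 246.37962301177816, 'cy': 192.36323337397943, 'k1': -0.03229729317192442, 'tool_from_camera': array([[-2.18837791e-04, -9.64545613e-01, -2.63916108e-01,
         6.86903423e+01],
       [ 9.99999825e-01, -3.56144804e-04,  4.72423437e-04,
        -2.24213982e-01],
       [-5.49666304e-04, -2.63915959e-01,  9.64545522e-01,
        -1.47191688e+02],
       [ 0.00000000e+00,  0.00000000e+00,  0.00000000e+00,
         1.00000000e+00]])}
```

View pics/scene0.png

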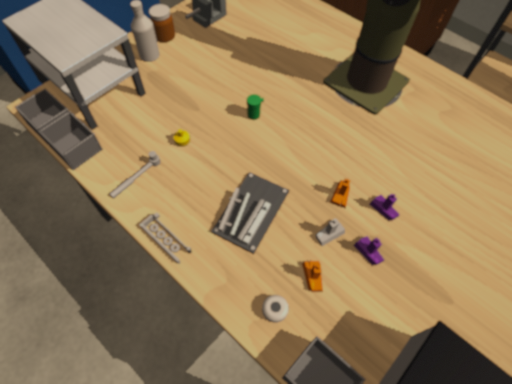

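View pics/top0.png

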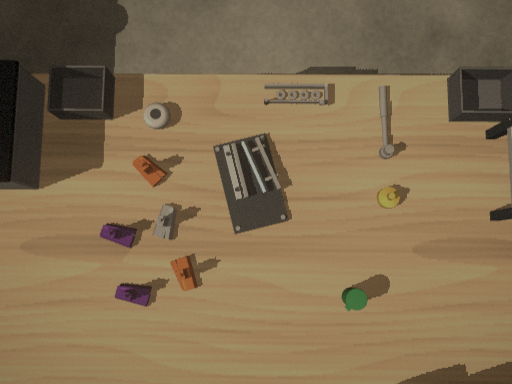

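View pics/wrist0.png

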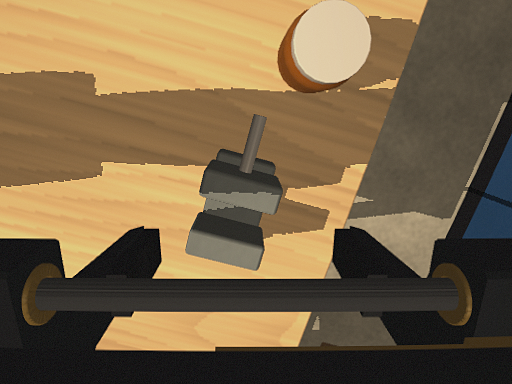

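The top view shows the grey rest at about (165,222), the base plate at about (250,183), and orange and purple look-alikes around them. Next I'll set up the projection helpers and zoom in.

```bash
cat > h.py <<'E'
import numpy as np, cv2
from scipy.spatial.transform import Rotation as R
def rot(q): return R.from_quat([q[1],q[2],q[3],q[0]]).as_matrix()
def cam(d,s=None):
    f=d["color"].shape[0]/2/np.tan(np.radians(d["fovy"])/2)
    if "origin" in d: return f,d["cx"],d["cy"],d["k1"],rot(d["attitude"]),np.array(d["origin"])
    T=d["tool_from_camera"]; Rw=rot(s["ee_rot"])
    return f,d["cx"],d["cy"],d["k1"],Rw@T[:3,:3],Rw@T[:3,3]+s["eef_pos"]
def ray(c,uv):
    f,cx,cy,k1,Rm,o=c
    uv=np.atleast_2d(np.array(uv,float)); K=np.array([[f,0,cx],[0,f,cy],[0,0,1.]])
    p=cv2.undistortPoints(uv.reshape(-1,1,2),K,np.array([k1,0,0,0,0.])).reshape(-1,2)
    return o,(Rm@np.c_[p,np.ones(len(p))].T).T
def onplane(c,uv,z):
    o,d=ray(c,uv); t=(z-o[2])/d[:,2]; return o+d*t[:,None]
def proj(c,P):
    f,cx,cy,k1,Rm,o=c
    p=(Rm.T@(np.atleast_2d(P)-o).T).T; q=p[:,:2]/p[:,2:]; r2=(q**2).sum(1,keepdims=True)
    return q*(1+k1*r2)*f+[cx,cy]
E
python3 - <<'E'
from bench import r
from h import *
s=r.sense()
d=r.get_image("top"); c=cam(d)
cr=d["color"][120:260,120:310,::-1]
cv2.imwrite("pics/topz.png",cv2.resize(cr,None,fx=4,fy=4,interpolation=cv2.INTER_CUBIC))
d2=r.get_image("scene"); c2=cam(d2)
cr=d2["color"][160:300,200:390,::-1]
cv2.imwrite("pics/scz.png",cv2.resize(cr,None,fx=4,fy=4,interpolation=cv2.INTER_CUBIC))
print(onplane(c,[(165,222),(250,183),(388,197),(356,299),(385,150),(156,115)],20))
E
```

```text
[[ 508.33400949  232.32065368   20.        ]
 [ 594.25206981   50.95547243   20.        ]
 [ 566.23339773 -245.58283972   20.        ]
 [ 350.6948814  -173.41498268   20.        ]
 [ 669.02226181 -241.6603699    20.        ]
 [ 744.08049636  259.74472464   20.        ]]
```

View pics/topz.png

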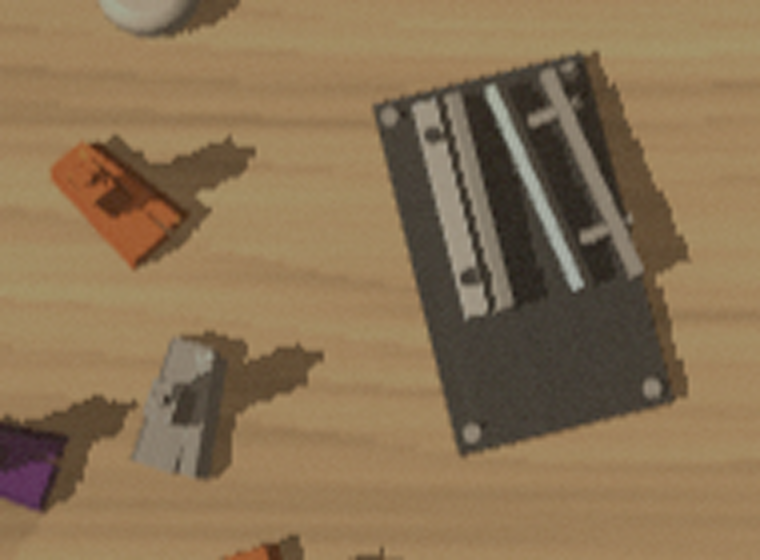

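View pics/scz.png

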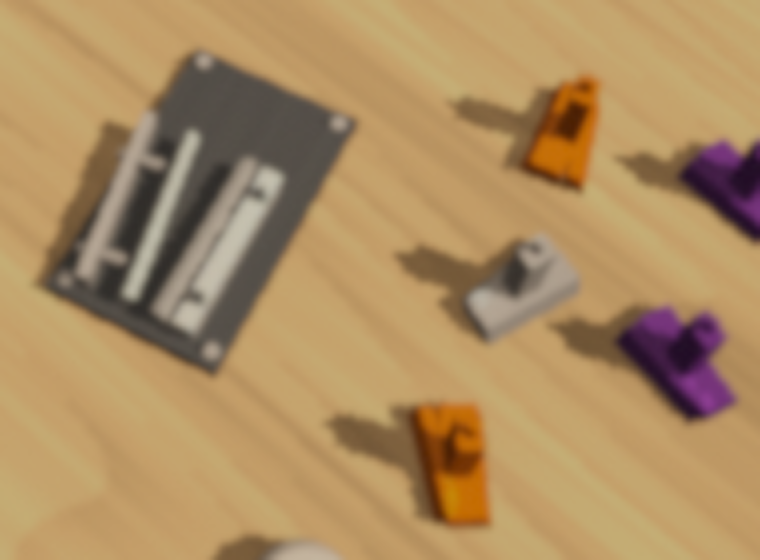

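Zoomed view: the rest's narrow nose points up and slightly right (nose about (197,345) in the zoom, tail about (170,470)). The plate's mouth faces down, with the fence on the left and the sprung gib bar on the right. Next I'll get approximate poses.

```bash
python3 - <<'E'
from bench import r
from h import *
d=r.get_image("top"); c=cam(d)
d2=r.get_image("scene"); c2=cam(d2)
zt=lambda p:np.array(p,float)/4+[120-.375,120-.375]
zs=lambda p:np.array(p,float)/4+[200-.375,160-.375]
# plate corners: far-left, far-right, near-right, near-left
A=onplane(c,zt([(376,104),(583,56),(674,400),(462,455)]),10)
B=onplane(c2,zs([(213,372),(44,284),(199,50),(356,122)]),10)
for X in (A,B):
    ctr=X.mean(0); ax=(X[0]+X[1]-X[2]-X[3]); yaw=np.degrees(np.arctan2(ax[1],ax[0]))
    print(X.round(0).tolist(),ctr.round(1),yaw, np.linalg.norm(X[0]-X[1]),np.linalg.norm(X[2]-X[1]))
    a=np.radians(yaw);
# rest top corners z=16: nose-left, nose-right, tail-right, tail-left in top
A=onplane(c,zt([(178,338),(215,350),(200,476),(133,458)]),16); print(A.round(1).tolist())
m=d["z_map"]; print(m[205:240:3,150:182:3].round(0))
E
```

```text
[[678.0, 132.0, 10.0], [706.0, 18.0, 10.0], [516.0, -32.0, 10.0], [486.0, 82.0, 10.0]] [596.7  50.1  10. ] 14.718844270470964 117.25884567667427 196.29346890604486
[[681.0, 133.0, 10.0], [710.0, 18.0, 10.0], [518.0, -30.0, 10.0], [489.0, 83.0, 10.0]] [599.5  51.1  10. ] 14.29215367050185 118.48458507777114 197.12319206163622
[[547.2, 236.2, 16.0], [540.9, 216.0, 16.0], [473.1, 222.0, 16.0], [482.3, 258.3, 16.0]]
[[1084. 1085. 1084. 1086. 1083. 1067. 1084. 1086. 1085. 1083. 1082.]
 [1080. 1086. 1079. 1082. 1067. 1068. 1065. 1067. 1075. 1081. 1082.]
 [1080. 1084. 1082. 1081. 1065. 1067. 1065. 1064. 1069. 1085. 1080.]
 [1082. 1078. 1079. 1082. 1062. 1067. 1065. 1064. 1068. 1075. 1081.]
 [1083. 1077. 1080. 1015. 1019. 1017. 1065. 1065. 1074. 1082. 1077.]
 [1082. 1081. 1077. 1000. 1015. 1024. 1051. 1065. 1074. 1079. 1078.]
 [1079. 1076. 1014. 1016. 1013. 1031. 1061. 1062. 1075. 1079. 1079.]
 [1076. 1077. 1064. 1062. 1063. 1042. 1058. 1065. 1078. 1077. 1077.]
 [1079. 1078. 1060. 1065. 1062. 1058. 1060. 1065. 1078. 1076. 1076.]
 [1075. 1074. 1057. 1062. 1059. 1059. 1059. 1065. 1077. 1076. 1077.]
 [1071. 1062. 1057. 1056. 1057. 1061. 1056. 1066. 1075. 1078. 1071.]
 [1074. 1074. 1074. 1075. 1060. 1056. 1058. 1068. 1074. 1073. 1075.]]
```

Call:
apply_moves([
  [[0,2.8,-3.0,0,0],[0,5.6,-6.0,0,0],[0,8.4,-9.0,0,0],[0,11.2,-12,0,0],[0,14,-15,0,0]],
], grip_force=30)

```text
time: 0.77
eef_pos: [260.4, -419.9, 238.9]
ee_rot: [0.0, 0.991, 0.132, 0.0]
wrist_force: [0.5, 0.0, -1.0]
grip_width: 56.7
```

Call:
apply_moves([
  [[0,2.8,-3.0,0,0],[0,5.6,-6.0,0,0],[0,8.4,-9.0,0,0],[0,11.2,-12,0,0],[0,14,-15,0,0]],
])

```text
time: 1.18
eef_pos: [356.3, -238.4, 239.0]
ee_rot: [0.0, 0.991, 0.132, 0.0]
wrist_force: [0.2, -0.9, 0.3]
grip_width: 44.5
```

Call:
apply_moves([
  [[0,2.8,-3.0,0,0],[0,5.6,-6.0,0,0],[0,8.4,-9.0,0,0],[0,11.2,-12,0,0],[0,14,-15,0,0]],
])

```text
time: 1.6
eef_pos: [452.0, -56.5, 238.9]
ee_rot: [0.0, 0.991, 0.133, 0.0]
wrist_force: [0.4, -0.2, -0.4]
grip_width: 44.3
```

Call:
apply_moves([
  [[0,2.8,-3.0,0,0],[0,5.6,-6.0,0,0],[0,8.4,-9.0,0,0],[0,11.2,-12,0,0],[0,14,-15,0,0]],
])

```text
time: 2.02
eef_pos: [547.6, 125.1, 238.9]
ee_rot: [0.0, 0.991, 0.133, 0.0]
wrist_force: [-0.1, 0.5, 0.3]
grip_width: 43.8
```

Call:
apply_moves([
  [[0,0,0,0,0],[0,0,0,0,0],[0,0,0,0,0],[0,0,0,0,0],[0,0,0,0,0]],
])

```text
time: 2.43
eef_pos: [546.5, 121.0, 238.8]
ee_rot: [0.001, 0.991, 0.131, -0.0]
wrist_force: [-0.7, -0.7, 0.0]
grip_width: 44.3
```

```bash
python3 - <<'E'
from bench import r
from h import *
import pickle
s=r.sense(); d=r.get_image("wrist"); pickle.dump((s,d),open("w1.pkl","wb"))
print(s["eef_pos"],s["ee_rot"],s["joints"],s["grip_width"])
cv2.imwrite("pics/w1.png",cv2.resize(d["color"][:,:,::-1],(800,600),interpolation=cv2.INTER_CUBIC))
E
```

```text
[546.50827768 121.01726649 238.78184152] [ 5.22533633e-04  9.91353107e-01  1.31219849e-01 -3.07875703e-04] [-0.23870851  0.59973866 -0.10247245  1.76790819  0.08357263  0.778947
 -1.69057965] 44.29267686405281
```

View pics/w1.png

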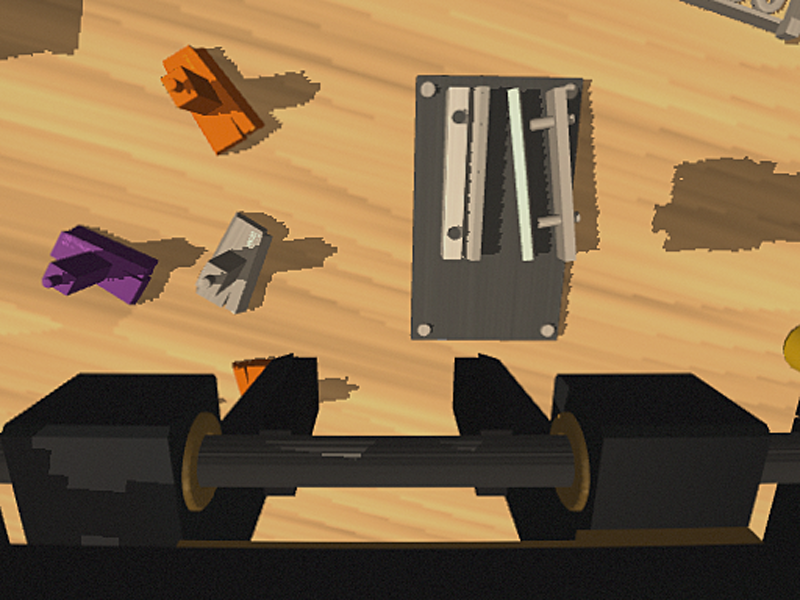

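The wrist view shows the rest at about (235,262) (of 800x600), with its nose at the upper right, and the plate at about (415..583, 76..340). I'll zoom in for corners.

```bash
python3 - <<'E'
from h import *
import pickle
s,d=pickle.load(open("w1.pkl","rb"))
im=d["color"][:,:,::-1]
cv2.imwrite("pics/w1p.png",cv2.resize(im[40:225,255:390],None,fx=3.2,fy=3.2,interpolation=cv2.INTER_CUBIC))
cv2.imwrite("pics/w1r.png",cv2.resize(im[130:205,115:185],None,fx=8,fy=8,interpolation=cv2.INTER_CUBIC))
E
```

```text
(no output)
```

View pics/w1p.png

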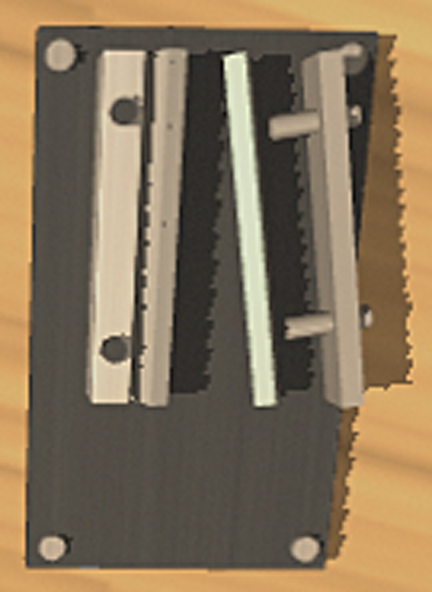

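View pics/w1r.png

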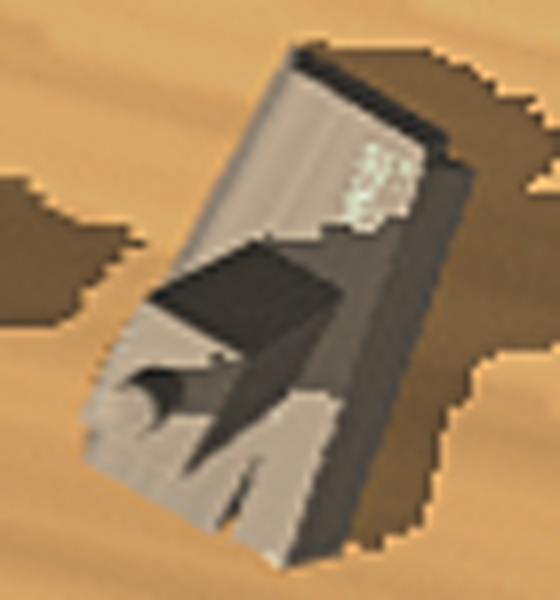

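```bash
cat > m1.py <<'E'
from h import *
import pickle
s,d=pickle.load(open("w1.pkl","rb")); c=cam(d,s)
zp=lambda p:(np.array(p,float)+.5)/3.2-.5+[255,40]
zr=lambda p:(np.array(p,float)+.5)/8-.5+[115,130]
X=onplane(c,zp([(38,30),(378,33),(325,570),(27,567)]),10)
ctr=X.mean(0); ax=X[0]+X[1]-X[2]-X[3]; yaw=np.arctan2(ax[1],ax[0])
print("plate",X.round(1).tolist(),ctr,np.degrees(yaw),np.linalg.norm(X[0]-X[1]),np.linalg.norm(X[2]-X[1]),np.linalg.norm(X[0]-X[3]))
S=onplane(c,zp([(61,55),(355,57),(305,548),(53,547)]),10); print("screws",S.round(1).tolist(),S.mean(0))
def tow(P): 
    q=P[:,:2]-ctr[:2]; C,Sn=np.cos(yaw),np.sin(yaw); return np.c_[q@[C,Sn],q@[-Sn,C]].round(1)
print("screws in way",tow(S).tolist())
print("fence inner top",tow(onplane(c,zp([(187,50),(168,405)]),30)).tolist())
print("fence groove",tow(onplane(c,zp([(155,50),(140,405)]),30)).tolist())
print("fence left",tow(onplane(c,zp([(103,50),(92,403)]),30)).tolist())
print("gib inner top",tow(onplane(c,zp([(224,55),(255,405)]),30)).tolist())
print("gib outer top",tow(onplane(c,zp([(246,53),(276,403)]),30)).tolist())
N=onplane(c,zr([(297,62),(425,150)]),16);T=onplane(c,zr([(283,567),(90,460)]),16);B=onplane(c,zr([(470,170),(343,553)]),0)
for n,P in(("nose",N),("tail",T),("botR",B)):
    e=P[1]-P[0]; print(n,P.round(1).tolist(),np.linalg.norm(e).round(1),np.degrees(np.arctan2(e[1],e[0])))
z=d["z_map"]
def pt(u,v):
    o,dr=ray(c,(u,v)); 
    Rm=c[4]; return (o+dr[0]*z[int(v),int(u)])
for q in [(245,270),(300,280),(330,290)]: u,v=zr(q); print("block top?",pt(u,v))
for q in [(162,200),(115,200),(155,300),(240,200),(250,300),(330,200),(60,300)]:
    u,v=zp(q); P=pt(u,v); print(q,P.round(1),tow(P[None]))
E
python3 m1.py
```

```text
plate [[679.4, 133.3, 10.0], [710.2, 18.0, 10.0], [517.3, -33.0, 10.0], [487.6, 82.9, 10.0]] [598.6338887   50.28618411  10.        ] 14.767215263411808 119.39816902199911 199.5699178382455 198.25195781781096
screws [[673.6, 123.3, 10.0], [700.6, 23.1, 10.0], [524.0, -22.0, 10.0], [498.4, 75.2, 10.0]] [599.14622152  49.89813366  10.        ]
screws in way [[91.1, 51.5], [91.7, -52.3], [-90.6, -50.8], [-90.6, 49.7]]
fence inner top [[90.1, 11.3], [-29.5, 11.2]]
fence groove [[90.0, 21.9], [-29.6, 21.3]]
fence left [[89.9, 39.2], [-29.0, 38.7]]
gib inner top [[88.7, -1.2], [-29.3, -20.4]]
gib outer top [[89.5, -8.5], [-28.5, -28.0]]
nose [[550.9, 237.3, 16.0], [543.0, 216.5, 16.0]] 22.2 -110.64328178214528
tail [[473.9, 225.2, 16.0], [483.1, 257.1, 16.0]] 33.2 73.95610006787321
botR [[538.8, 212.5, 0.0], [472.7, 219.9, 0.0]] 66.5 173.56421452513237
block top? [522.75460193 234.53261715  33.21788986]
block top? [520.89358317 229.02733825  23.46572045]
block top? [519.5875114  225.36367734  19.61132441]
(162, 200) [634.6  78.   32.4] [[41.9 17.6]]
(115, 200) [630.5  93.1  29.7] [[41.8 33.3]]
(155, 300) [601.8  69.7  30.7] [[ 8. 18.]]
(240, 200) [641.9  51.5  29.6] [[42.2 -9.9]]
(250, 300) [610.6  36.7  28.3] [[  8.1 -16.2]]
(330, 200) [650.3  21.   28.3] [[ 42.5 -41.5]]
(60, 300) [592.   99.9  11.4] [[ 6.2 49.7]]
```

Plate: centre (598.6, 50.3), yaw 14.8°, sizes agree. Rest: axis about (512.3, 234.5), yaw about -16°. Fence is at about 18.5 mm at the plate, so first touch should come near way x = +7.

Call:
apply_moves([
  [[0,-0.1,-2.4,2.0,6.2],[0,-0.2,-4.8,4,12.4],[0,-0.25,-7.2,6,18.6],[0,-0.3,-9.6,8,24.8],[0,-0.35,-11.85,10,31.1]],
])

```text
time: 2.9
eef_pos: [512.2, 236.7, 138.2]
ee_rot: [-0.0, 0.99, -0.141, 0.0]
wrist_force: [0.7, -0.2, -1.3]
grip_width: 44.0
```

Call:
apply_moves([
  [[0,0,0,0,0],[0,0,0,0,0],[0,0,0,0,0],[0,0,0,0,0],[0,0,0,0,0]],
])

```text
time: 3.32
eef_pos: [513.7, 234.7, 139.8]
ee_rot: [-0.0, 0.99, -0.139, 0.001]
wrist_force: [-0.3, 0.7, 0.6]
grip_width: 44.1
```

```bash
python3 - <<'E'
from bench import r
from h import *
import pickle
s=r.sense(); d=r.get_image("wrist"); pickle.dump((s,d),open("w2.pkl","wb"))
q=s["ee_rot"]; Rm=rot(q)
print(s["eef_pos"],"yaw",np.degrees(np.arctan2(Rm[1,0],Rm[0,0])),Rm[:,2],s["joints"],s["grip_width"],s["wrist_force"])
cv2.imwrite("pics/w2.png",cv2.resize(d["color"][:,:,::-1],(800,600),interpolation=cv2.INTER_CUBIC))
E
```

```text
[513.66485919 234.72167119 139.7584893 ] yaw -16.004789419999828 [ 1.91162275e-03  8.19062906e-05 -9.99998169e-01] [-0.55141145  0.74961877  0.06908551  1.8493306  -0.08938012  0.54388568
 -2.27448168] 44.09873859863996 [-0.30274299  0.72146815  0.64320623]
```

View pics/w2.png

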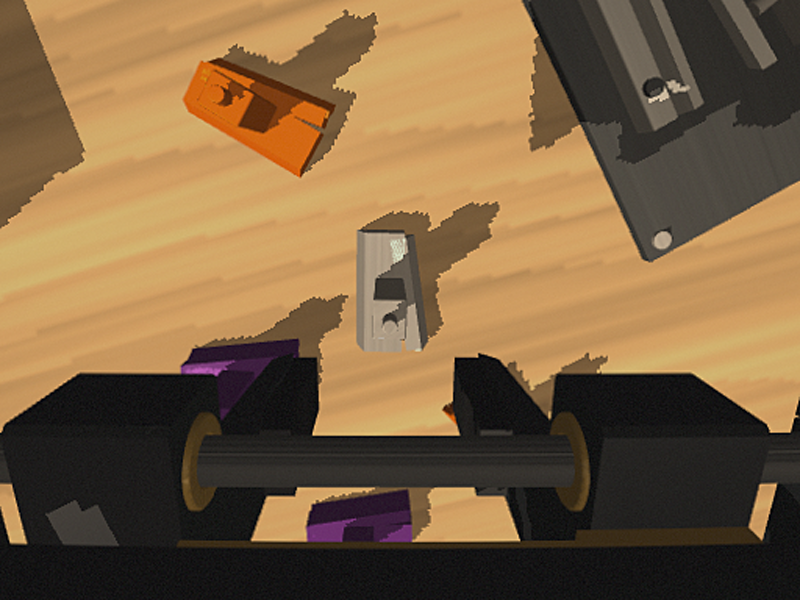

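```bash
python3 - <<'E'
from h import *
import pickle
s,d=pickle.load(open("w2.pkl","rb")); c=cam(d,s)
im=d["color"][:,:,::-1]
cv2.imwrite("pics/w2r.png",cv2.resize(im[140:232,215:285],None,fx=8,fy=6.5,interpolation=cv2.INTER_CUBIC) if 0 else cv2.resize(im[140:232,215:285],None,fx=6.5,fy=6.5,interpolation=cv2.INTER_CUBIC))
x0=np.array([512.3,234.5]);a=np.radians(-16);X=np.array([np.cos(a),np.sin(a)]);Y=np.array([-X[1],X[0]])
def P(x,y,z): return np.r_[x0+X*x+Y*y,z]
pts=[P(35,14.2,16),P(35,-8.2,16),P(-35,-20.2,16),P(-35,14.2,16),P(35,-14,0),P(-35,-26,0),P(0,0,76),P(10,8,64),P(10,-8,64)]
print(((proj(c,pts)-[215,140]+.5)*6.5-.5).round(0).tolist())
E
```

```text
[[110.0, 60.0], [278.0, 60.0], [358.0, 552.0], [116.0, 552.0], [315.0, 46.0], [389.0, 514.0], [218.0, 450.0], [147.0, 334.0], [288.0, 334.0]]
```

View pics/w2r.png

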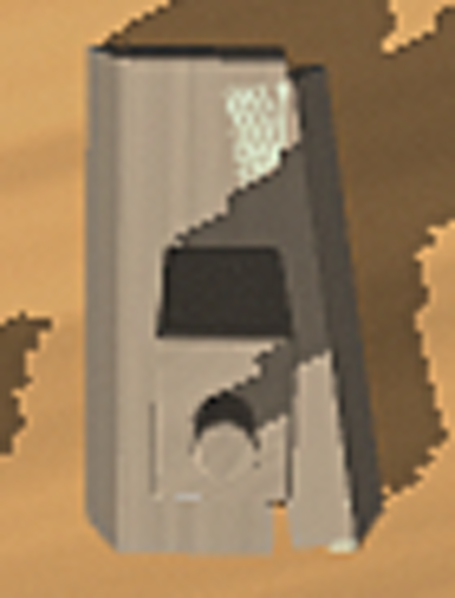

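The rest sits squarely between the jaws (pin top at (226,450) in the zoom). It is within about 1 mm of the prediction, so I'll descend and grip.

Call:
apply_moves([
  [[0,-0.1,0.13,2.5,0],[0,-0.1,0.13,5,0],[0,-0.1,0.13,7.5,0],[0,-0.1,0.13,10,0],[0,-0.1,0.13,11.3,0]],
])

```text
time: 3.78
eef_pos: [510.6, 234.3, 23.9]
ee_rot: [0.001, 0.99, -0.138, -0.001]
wrist_force: [0.0, 0.1, 0.3]
grip_width: 43.6
```

Call:
apply_moves([
  [[0,0,0,0,0],[0,0,0,0,0],[-1,0,0,0,0],[-1,0,0,0,0],[-1,0,0,0,0]],
], grip_force=40)

```text
time: 4.2
eef_pos: [512.0, 235.8, 27.0]
ee_rot: [-0.001, 0.99, -0.138, 0.001]
wrist_force: [-0.1, -0.2, 0.0]
grip_width: 26.2
```

Call:
apply_moves([
  [[-1,0,0,0,0],[-1,0,0,0,0],[-1,0,0,0,0],[-1,0,0,0,0],[-1,0,0,0,0]],
])

```text
time: 4.62
eef_pos: [511.4, 235.1, 26.5]
ee_rot: [0.0, 0.99, -0.138, 0.0]
wrist_force: [-0.6, -1.1, 7.0]
grip_width: 15.6
```

Call:
apply_moves([
  [[-1,0,0,-1.5,0],[-1,0,0,-3,0],[-1,0,0,-5,0],[-1,0,0,-7,0],[-1,0,0,-9,0]],
])

```text
time: 5.03
eef_pos: [510.3, 235.2, 115.9]
ee_rot: [0.0, 0.99, -0.138, -0.001]
wrist_force: [-0.4, 0.0, -3.6]
grip_width: 15.7
```

Call:
apply_moves([
  [[-1,0.6,1.5,0,-3],[-1,1.5,3.9,0,-6],[-1,2.4,6.3,0,-9],[-1,3.3,8.7,0,-12],[-1,4.2,11,0,-15]],
])

```text
time: 5.45
eef_pos: [520.7, 116.8, 115.3]
ee_rot: [0.0, 1.0, -0.006, -0.001]
wrist_force: [0.0, -0.1, -3.7]
grip_width: 15.7
```

```bash
cat > st.py <<'E'
from bench import r
from h import *
import sys
s=r.sense(); Rm=rot(s["ee_rot"]); p=s["eef_pos"]
C,S=np.cos(np.radians(14.77)),np.sin(np.radians(14.77)); q=p[:2]-[598.6,50.3]
print("t",round(s["time"],2),"tcp",p.round(1),"way",round(q@[C,S],1),round(q@[-S,C],1),"yaw",np.degrees(np.arctan2(Rm[1,0],Rm[0,0])).round(2),"F",s["wrist_force"].round(1),"Fx_way",(s["wrist_force"][:2]@[C,S]).round(1),"Fy_way",(s["wrist_force"][:2]@[-S,C]).round(1),"w",round(s["grip_width"],1))
E
python3 st.py
```

```text
t 5.45 tcp [520.7 116.8 115.3] way -58.4 84.2 yaw -0.7 F [ 0.  -0.1 -3.7] Fx_way 0.0 Fy_way -0.1 w 15.7
```

Call:
apply_moves([
  [[-1,0.2,1.9,0,-3.2],[-1,0.4,3.8,0,-6.4],[-1,0.6,5.6,0,-9.6],[-1,0.8,7.4,0,-12.8],[-1,1.05,8.75,0,-15.8]],
])

```text
time: 5.87
eef_pos: [529.8, 28.3, 115.2]
ee_rot: [0.0, 0.991, 0.131, -0.001]
wrist_force: [0.5, -1.1, -4.2]
grip_width: 15.7
```

Call:
apply_moves([
  [[-1,0,0,1,0],[-1,0,0,2,0],[-1,0,0,3,0],[-1,0,0,3,0],[-1,0,0,3,0]],
])

```text
time: 6.28
eef_pos: [529.5, 31.9, 84.5]
ee_rot: [-0.0, 0.991, 0.131, -0.001]
wrist_force: [-0.4, -1.5, -4.0]
grip_width: 15.6
```

```bash
python3 st.py;  python3 - <<'E'
from bench import r
from h import *
import pickle
s=r.sense(); d=r.get_image("wrist"); pickle.dump((s,d),open("w3.pkl","wb"))
cv2.imwrite("pics/w3.png",cv2.resize(d["color"][:,:,::-1],(800,600),interpolation=cv2.INTER_CUBIC))
E
```

```text
t 6.28 tcp [529.5  31.9  84.5] way -71.5 -0.1 yaw 15.04 F [-0.4 -1.5 -4. ] Fx_way -0.8 Fy_way -1.3 w 15.6
```

View pics/w3.png

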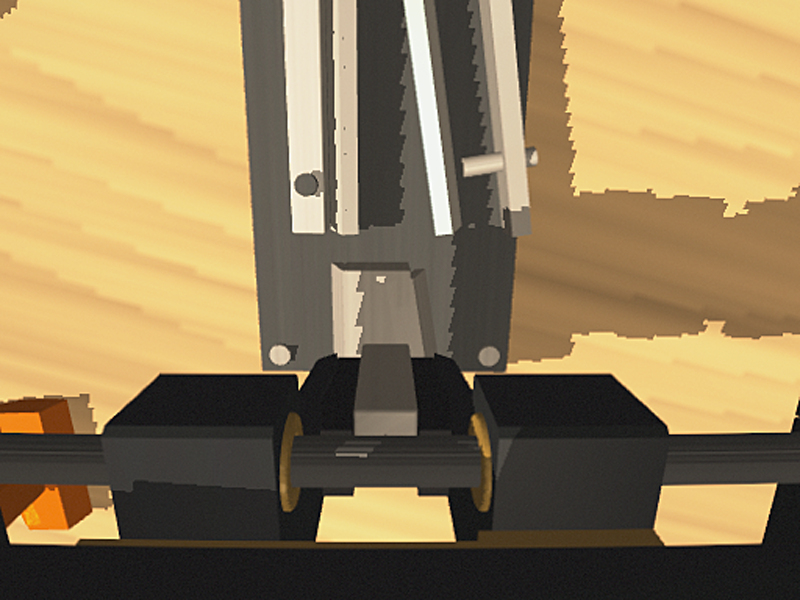

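Call:
apply_moves([
  [[-1,0,0,1,0],[-1,0,0,2,0],[-1,0,0,3,0],[-1,0,0,4,0],[-1,0,0,4.4,0]],
])

```text
time: 6.75
eef_pos: [529.6, 30.4, 39.8]
ee_rot: [0.0, 0.992, 0.13, -0.001]
wrist_force: [0.3, -1.2, -5.3]
grip_width: 15.7
```

Call:
apply_moves([
  [[-1,0,0,0,0],[-1,0,0,0,0],[-1,0,0,0,0],[-1,0,0,0,0],[-1,0,0,0,0]],
])

```text
time: 7.17
eef_pos: [530.9, 30.5, 42.2]
ee_rot: [0.0, 0.992, 0.13, 0.0]
wrist_force: [0.8, -0.8, -4.1]
grip_width: 15.5
```

```bash
python3 st.py;  python3 - <<'E'
from bench import r
from h import *
import pickle
P=[r.sense()["eef_pos"]]
s=r.sense(); d=r.get_image("wrist"); pickle.dump((s,d),open("w4.pkl","wb"))
for i in range(3): print(r.sense()["eef_pos"]); r.get_image("top") 
im=d["color"][:,:,::-1]
cv2.imwrite("pics/w4.png",cv2.resize(im[50:250,150:350],None,fx=3,fy=3,interpolation=cv2.INTER_CUBIC))
E
```

```text
t 7.17 tcp [530.9  30.5  42.2] way -70.5 -1.9 yaw 14.92 F [ 0.8 -0.8 -4.1] Fx_way 0.6 Fy_way -1.0 w 15.5
[530.87882634  30.47393676  42.11487188]
[530.81526183  30.45904106  42.07849107]
[530.77156703  30.48206824  42.00963938]
```

View pics/w4.png

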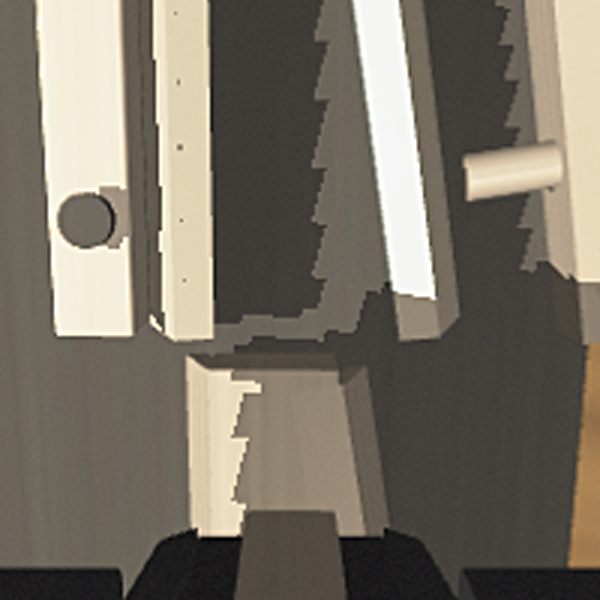

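```bash
python3 - <<'E'
from h import *
import pickle
s,d=pickle.load(open("w4.pkl","rb")); c=cam(d,s)
z=lambda p:(np.array(p,float)+.5)/3-.5+[150,50]
C,S=np.cos(np.radians(14.77)),np.sin(np.radians(14.77))
def tow(P): q=P[:,:2]-[598.6,50.3]; return np.c_[q@[C,S],q@[-S,C]].round(1).tolist()
print("fence",tow(onplane(c,z([(211,5),(213,335)]),30)))
print("gib",tow(onplane(c,z([(354,5),(390,290)]),30)))
for u in (14,16): print("rest topL/ noseR",u,tow(onplane(c,z([(207,368),(201,530),(340,370),(352,520)]),u+16)))
print("rest bottom", tow(onplane(c,z([(187,355),(190,530),(367,365),(388,530)]),15)))
E
```

```text
fence [[23.9, 11.0], [-28.9, 11.6]]
gib [[23.9, -11.6], [-21.1, -18.6]]
rest topL/ noseR 14 [[-34.6, 12.7], [-64.7, 14.4], [-34.9, -10.3], [-62.7, -13.0]]
rest topL/ noseR 16 [[-34.2, 12.5], [-63.9, 14.2], [-34.5, -10.2], [-61.9, -12.8]]
rest bottom [[-35.2, 17.8], [-70.6, 18.1], [-37.1, -16.3], [-70.5, -21.3]]
```

Relative to the strips, the held rest is at nose x ≈ -35 and axis y ≈ -2, nearly parallel to the fence and about 5 mm above the plate. I'll lower it onto the apron, watching force, with a 1 mm shift away from the fence.

Call:
apply_moves([
  [[-1,0,0.1,0.1,0],[-1,0,0.1,0.2,0],[-1,0,0.1,0.3,0],[-1,0,0.1,0.3,0],[-1,0,0.1,0.3,0]],
])

```text
time: 7.78
eef_pos: [530.7, 29.5, 38.6]
ee_rot: [0.0, 0.992, 0.13, -0.0]
wrist_force: [0.3, -0.1, -3.8]
grip_width: 15.7
```

Call:
apply_moves([
  [[-1,0,0,0.05,0],[-1,0,0,0.1,0],[-1,0,0,0.1,0],[-1,0,0,0.1,0],[-1,0,0,0.1,0]],
])

```text
time: 8.2
eef_pos: [530.9, 29.5, 37.7]
ee_rot: [0.0, 0.992, 0.13, 0.0]
wrist_force: [-0.4, 0.1, -4.5]
grip_width: 15.7
```

```bash
python3 st.py
```

```text
t 8.2 tcp [530.9  29.5  37.7] way -70.8 -2.9 yaw 14.93 F [-0.4  0.1 -4.5] Fx_way -0.3 Fy_way 0.2 w 15.7
```

Call:
apply_moves([
  [[-1,0,0,0.03,0],[-1,0,0,0.06,0],[-1,0,0,0.06,0],[-1,0,0,0.06,0],[-1,0,0,0.06,0]],
])

```text
time: 8.62
eef_pos: [530.8, 29.5, 37.1]
ee_rot: [0.0, 0.992, 0.13, 0.0]
wrist_force: [0.4, -1.4, -3.9]
grip_width: 16.0
```

Call:
apply_moves([
  [[-1,0,0,0.03,0],[-1,0,0,0.05,0],[-1,0,0,0.05,0],[-1,0,0,0.05,0],[-1,0,0,0.05,0]],
])

```text
time: 9.03
eef_pos: [530.8, 29.5, 36.6]
ee_rot: [0.0, 0.992, 0.13, -0.0]
wrist_force: [0.2, -0.3, -4.3]
grip_width: 16.0
```

Call:
apply_moves([
  [[-1,0,0,0.03,0],[-1,0,0,0.05,0],[-1,0,0,0.05,0],[-1,0,0,0.05,0],[-1,0,0,0.05,0]],
])

```text
time: 9.45
eef_pos: [530.9, 29.5, 36.4]
ee_rot: [0.0, 0.992, 0.13, 0.0]
wrist_force: [-1.8, 0.9, 3.8]
grip_width: 15.6
```

Call:
apply_moves([
  [[-1,0,0,0.03,0],[-1,0,0,0.05,0],[-1,0,0,0.05,0],[-1,0,0,0.05,0],[-1,0,0,0.05,0]],
])

```text
time: 9.87
eef_pos: [530.9, 29.5, 36.4]
ee_rot: [0.0, 0.992, 0.13, 0.0]
wrist_force: [-2.9, -0.1, 9.7]
grip_width: 15.7
```

Call:
apply_moves([
  [[-1,0,0,-0.08,0.4],[-1,0.4,0.01,-0.08,0.4],[-1,0.8,0.01,-0.08,0.4],[-1,1.2,0.02,-0.08,0.4],[-1,1.6,0.02,-0.08,0.4]],
])

```text
time: 10.28
eef_pos: [546.9, 33.5, 36.5]
ee_rot: [0.0, 0.992, 0.126, 0.0]
wrist_force: [-1.2, -0.4, 2.9]
grip_width: 15.5
```

```bash
python3 st.py
```

```text
t 10.28 tcp [546.9  33.5  36.5] way -54.3 -3.1 yaw 14.53 F [-1.2 -0.4  2.9] Fx_way -1.2 Fy_way -0.1 w 15.5
```

Call:
apply_moves([
  [[-1,0.4,0,0,0],[-1,0.8,0,0,0],[-1,1.2,0,0,0],[-1,1.6,0,0,0],[-1,2,0,0,0]],
])

```text
time: 10.7
eef_pos: [566.1, 38.5, 36.5]
ee_rot: [0.0, 0.992, 0.126, -0.0]
wrist_force: [-2.3, -0.6, 4.0]
grip_width: 15.7
```

```bash
python3 st.py;  python3 - <<'E'
from bench import r
from h import *
import pickle
s=r.sense(); d=r.get_image("wrist"); pickle.dump((s,d),open("w5.pkl","wb"))
im=d["color"][:,:,::-1]
cv2.imwrite("pics/w5.png",cv2.resize(im[50:250,150:350],None,fx=3,fy=3,interpolation=cv2.INTER_CUBIC))
E
```

```text
t 10.7 tcp [566.1  38.5  36.5] way -34.4 -3.1 yaw 14.53 F [-2.3 -0.6  4. ] Fx_way -2.4 Fy_way -0.0 w 15.7
```

View pics/w5.png

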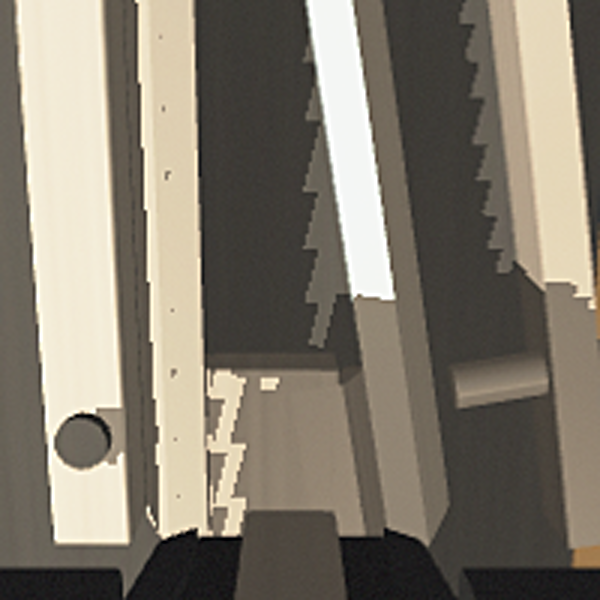

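The nose has entered cleanly between the fence (inner edge about (203,..)) and the gib, with no side force. I'll go further.

Call:
apply_moves([
  [[-1,0.3,0,0,0],[-1,0.6,0,0,0],[-1,0.9,0,0,0],[-1,1.2,0,0,0],[-1,1.5,0,0,0]],
])

```text
time: 11.17
eef_pos: [580.4, 42.2, 36.5]
ee_rot: [0.0, 0.992, 0.126, -0.0]
wrist_force: [-3.1, 0.2, 6.3]
grip_width: 15.4
```

```bash
python3 st.py;  python3 - <<'E'
from bench import r
from h import *
import pickle
s=r.sense(); d=r.get_image("wrist"); pickle.dump((s,d),open("w6.pkl","wb"))
im=d["color"][:,:,::-1]
cv2.imwrite("pics/w6.png",cv2.resize(im[50:250,150:350],None,fx=3,fy=3,interpolation=cv2.INTER_CUBIC))
E
```

```text
t 11.17 tcp [580.4  42.2  36.5] way -19.6 -3.2 yaw 14.53 F [-3.1  0.2  6.3] Fx_way -2.9 Fy_way 1.0 w 15.4
```

View pics/w6.png

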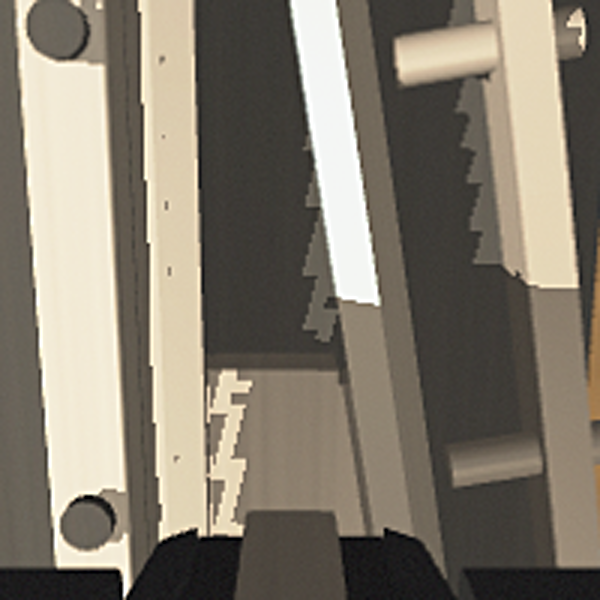

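The rest's nose is about 15 mm inside, free of the strips. I'll release here and push it home on the tail face with the closed fingers turned 90°, so the rest can align itself to the fence.

Call:
apply_moves([
  [[-1,0,0,-0.04,0],[-1,0,0,-0.04,0],[-0.2,0,0,-0.04,0],[-0.2,0,0,-0.04,0],[-0.2,0,0,-0.04,0]],
])

```text
time: 11.63
eef_pos: [580.3, 42.2, 36.7]
ee_rot: [0.0, 0.992, 0.126, 0.0]
wrist_force: [0.1, -0.2, 0.5]
grip_width: 33.3
```

Call:
apply_moves([
  [[-0.2,0,0,0,0],[-0.2,0,0,-1,0],[-0.2,0,0,-3,0],[-0.2,0,0,-5.5,0],[-0.2,0,0,-8,0]],
])

```text
time: 12.05
eef_pos: [579.8, 42.2, 118.1]
ee_rot: [0.0, 0.992, 0.127, -0.0]
wrist_force: [0.2, -0.8, 0.8]
grip_width: 35.2
```

Call:
apply_moves([
  [[-1,-1.2,-0.06,0,-7],[-1,-2.4,-0.12,0,-14],[-1,-3.6,-0.18,0,-21],[-1,-4.8,-0.25,0,-28],[-1,-6.2,-0.3,0,-35]],
])

```text
time: 12.47
eef_pos: [519.6, 29.5, 117.8]
ee_rot: [0.0, 0.907, 0.422, 0.001]
wrist_force: [0.6, 0.0, 0.4]
grip_width: 4.3
```

Call:
apply_moves([
  [[-1,0,0,0,-7],[-1,0,0,0,-14],[-1,0,0,0,-21],[-1,0,0,0,-28],[-1,0,0,0,-35]],
])

```text
time: 12.88
eef_pos: [519.8, 29.2, 117.7]
ee_rot: [0.001, 0.738, 0.675, 0.0]
wrist_force: [-0.9, -0.1, -0.7]
grip_width: 0.3
```

Call:
apply_moves([
  [[-1,0,0,0,-7],[-1,0,0,0,-14],[-1,0,0,0,-19.9],[-1,0,0,0,-19.9],[-1,0,0,0,-19.9]],
])

```text
time: 13.3
eef_pos: [519.7, 29.3, 117.3]
ee_rot: [0.0, 0.614, 0.789, 0.0]
wrist_force: [0.7, 0.4, -0.5]
grip_width: 0.5
```

```bash
python3 st.py;  python3 - <<'E'
from bench import r
from h import *
import pickle
s=r.sense(); print(s["joints"]); d=r.get_image("wrist"); pickle.dump((s,d),open("w7.pkl","wb"))
im=d["color"][:,:,::-1]
cv2.imwrite("pics/w7.png",cv2.resize(im,(800,600),interpolation=cv2.INTER_CUBIC))
d=r.get_image("top");pickle.dump((s,d),open("t7.pkl","wb")); cv2.imwrite("pics/t7.png",cv2.resize(d["color"][120:260,120:310,::-1],None,fx=4,fy=4,interpolation=cv2.INTER_CUBIC))
E
```

```text
t 13.3 tcp [519.7  29.3 117.3] way -81.7 -0.2 yaw 104.24 F [ 0.7  0.4 -0.5] Fx_way 0.8 Fy_way 0.2 w 0.5
[ 0.17457482  0.79224744 -0.53340158  1.97412957  0.73022972  0.57418358
 -0.61438925]
```

View pics/w7.png

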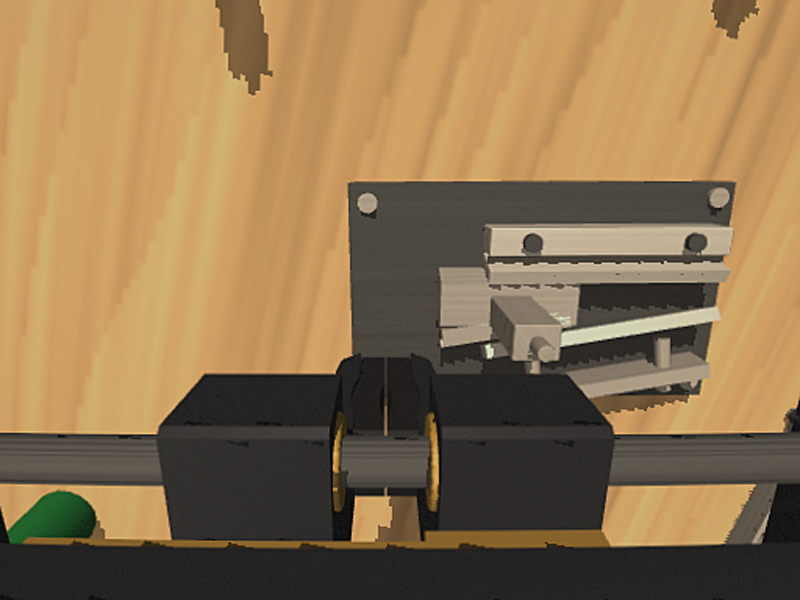

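View pics/t7.png

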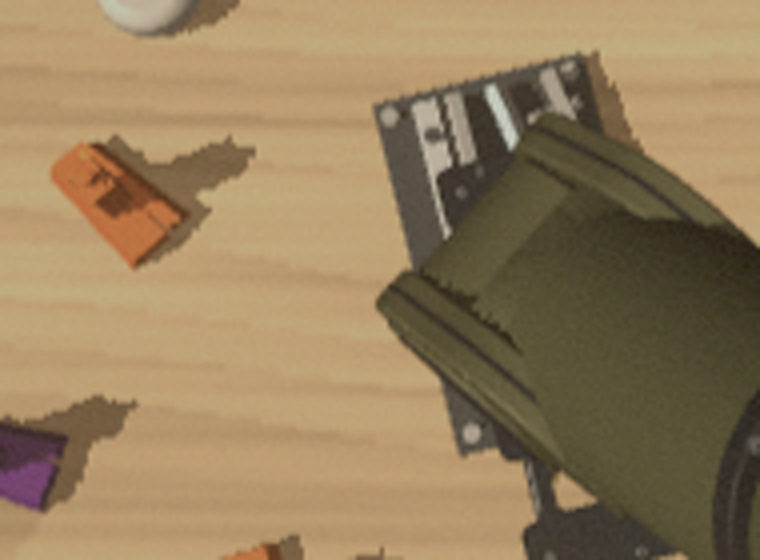

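The rest sits in the way with its tail at about column 440. The closed fingers are behind it. I'll descend to tail height, watching force.

Call:
apply_moves([
  [[-1,0,0,1.5,0],[-1,0,0,3,0],[-1,0,0,4.5,0],[-1,0,0,6,0],[-1,0,0,7.3,0]],
])

```text
time: 13.82
eef_pos: [519.5, 29.5, 43.2]
ee_rot: [0.0, 0.613, 0.79, -0.0]
wrist_force: [0.3, 0.1, -0.5]
grip_width: 0.5
```

Call:
apply_moves([
  [[-1,0,0,0.5,0],[-1,0,0,1,0],[-1,0,0,1.4,0],[-1,0,0,1.7,0],[-1,0,0,1.8,0]],
])

```text
time: 14.23
eef_pos: [519.6, 29.6, 25.8]
ee_rot: [0.0, 0.613, 0.79, 0.0]
wrist_force: [-0.2, 0.1, -0.3]
grip_width: 1.0
```

Call:
apply_moves([
  [[-1,0,0,0,0],[-1,0,0,0.05,0],[-1,0,0,0.1,0],[-1,0,0,0.15,0],[-1,0,0,0.15,0]],
])

```text
time: 14.65
eef_pos: [519.5, 29.5, 24.4]
ee_rot: [0.0, 0.613, 0.79, 0.0]
wrist_force: [0.3, 0.3, -0.4]
grip_width: 0.3
```

```bash
python3 st.py;  python3 - <<'E'
from bench import r
from h import *
import pickle
s=r.sense(); d=r.get_image("wrist"); pickle.dump((s,d),open("w8.pkl","wb"))
im=d["color"][:,:,::-1]
cv2.imwrite("pics/w8.png",cv2.resize(im,(800,600),interpolation=cv2.INTER_CUBIC))
d=r.get_image("scene"); cv2.imwrite("pics/s8.png",cv2.resize(d["color"][120:280,160:350,::-1],None,fx=4,fy=3.75,interpolation=cv2.INTER_CUBIC))
E
```

```text
t 14.65 tcp [519.5  29.5  24.4] way -81.8 0.0 yaw 104.42 F [ 0.3  0.3 -0.4] Fx_way 0.3 Fy_way 0.2 w 0.3
```

View pics/w8.png

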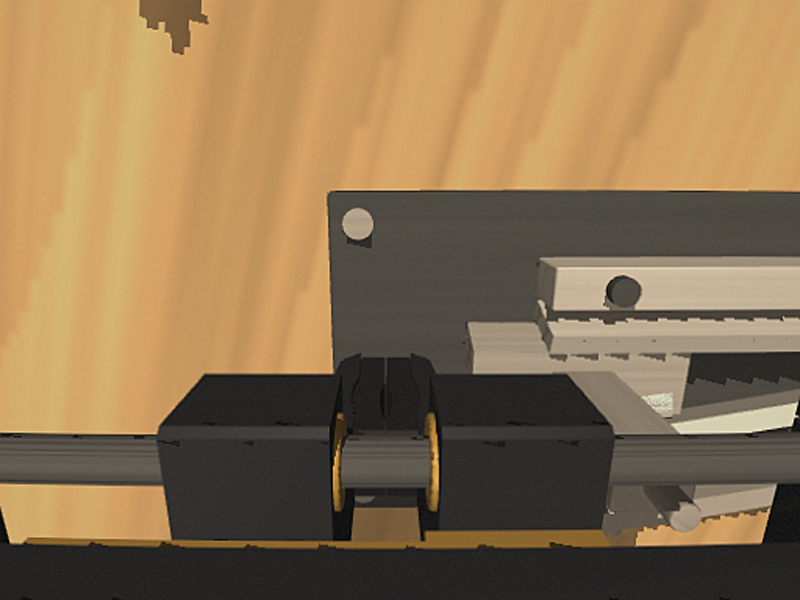

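View pics/s8.png

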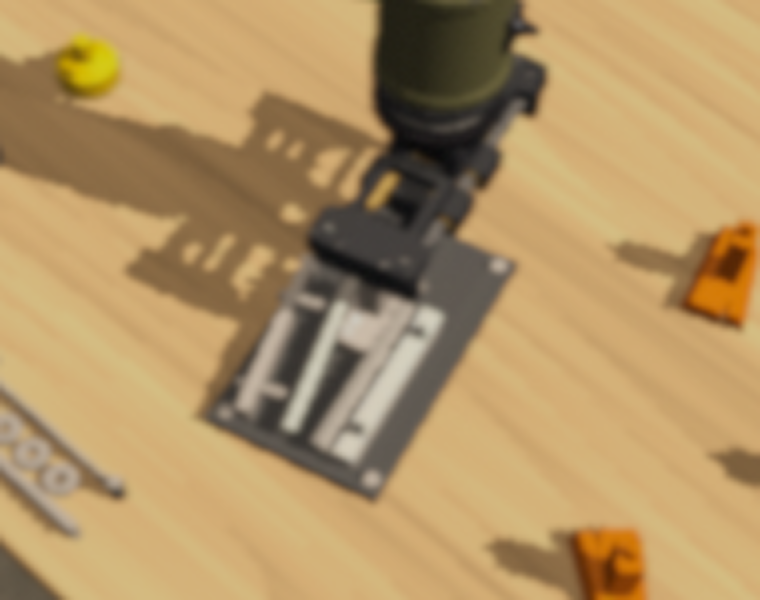

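```bash
python3 - <<'E'
from h import *
import pickle
s,d=pickle.load(open("w8.pkl","rb")); T=d["tool_from_camera"]; f,cx,cy,k1,_,_=cam(d,s)
z=d["z_map"]
for (u,v) in [(520,380),(520,405),(520,425),(520,440),(520,480),(520,530),(575,385),(600,425),(605,440),(605,530),(420,365),(425,380),(400,362),(350,380),(585,380),(690,518),(470,335)]:
    uu,vv=u*.64,v*.64
    p=cv2.undistortPoints(np.array([[[uu,vv]]]),np.array([[f,0,cx],[0,f,cy],[0,0,1.]]),np.array([k1,0,0,0.]))[0,0]
    Z=z[int(vv),int(uu)]; print((u,v),(T@np.r_[p*Z,Z,1])[:3].round(1))
E
```

```text
(520, 380) [ 34.1  23.2 -73.2]
(520, 405) [ 33.8  21.1 -81.4]
(520, 425) [ 34.5  19.1 -88.5]
(520, 440) [ 32.4  19.2 -88.9]
(520, 480) [ 26.1  19.7 -88.8]
(520, 530) [ 18.9  19.9 -90.2]
(575, 385) [ 33.9  31.8 -74.9]
(600, 425) [ 33.9  30.5 -87.6]
(605, 440) [ 31.7  31.3 -87.9]
(605, 530) [-56.1  79.3  -3.7]
(420, 365) [ 10.4  11.5 -10.8]
(425, 380) [ 10.3  12.2 -21.3]
(400, 362) [ 9.   5.7 -5. ]
(350, 380) [ 11.1  -8.7 -22.9]
(585, 380) [ 4.7 62.8 -9.3]
(690, 518) [ -2.3  64.7 -62.9]
(470, 335) [14.  29.3  6.2]
```

```bash
python3 - <<'E'
from h import *
import pickle
s,d=pickle.load(open("w8.pkl","rb")); T=d["tool_from_camera"]; f,cx,cy,k1,_,_=cam(d,s)
z=d["z_map"]
for (u,v) in [(500,330),(500,345),(520,340),(530,360),(490,350),(475,360),(478,350),(600,305),(640,330),(450,300),(400,250),(680,380),(640,380),(610,400)]:
    uu,vv=u*.64,v*.64
    p=cv2.undistortPoints(np.array([[[uu,vv]]]),np.array([[f,0,cx],[0,f,cy],[0,0,1.]]),np.array([k1,0,0,0.]))[0,0]
    Z=z[int(vv),int(uu)]; print((u,v),(T@np.r_[p*Z,Z,1])[:3].round(1))
cv2.imwrite("pics/w8z.png",cv2.resize(d["color"][180:270,220:360,::-1],None,fx=5.6,fy=5.6,interpolation=cv2.INTER_CUBIC))
E
```

```text
(500, 330) [15.6 39.3  6.7]
(500, 345) [12.4 38.2  1. ]
(520, 340) [13.3 45.2  3.2]
(530, 360) [ 8.6 47.3 -2.5]
(490, 350) [12.1 34.2 -2.8]
(475, 360) [ 8.6 29.6 -2.6]
(478, 350) [11.8 30.5 -2.1]
(600, 305) [27.5 66.7 -4.8]
(640, 330) [19.2 80.6 -4.1]
(450, 300) [24.3 23.1 12.8]
(400, 250) [41.3  6.  13.4]
(680, 380) [ 1.7 96.8 -3.2]
(640, 380) [ 1.3 84.1 -2.3]
(610, 400) [  5.6  63.6 -24.6]
```

View pics/w8z.png

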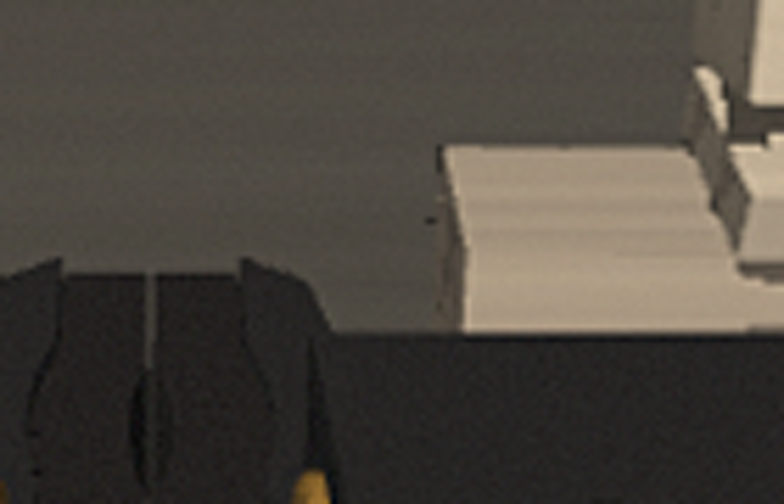

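Foot top lies 2.5 mm above the fingertips, with the pin clear of the body. The tail is about 30 mm ahead of the TCP. I'll advance along the way (tool +y).

Call:
apply_moves([
  [[-1,0,0.4,0,0],[-1,0,0.8,0,0],[-1,0,1.1,0,0],[-1,0,1.4,0,0],[-1,0,1.6,0,0]],
])

```text
time: 15.17
eef_pos: [535.6, 33.7, 24.3]
ee_rot: [0.0, 0.613, 0.79, 0.0]
wrist_force: [-0.2, -0.5, 0.3]
grip_width: 0.5
```

Call:
apply_moves([
  [[-1,0,0.15,0,0],[-1,0,0.3,0,0],[-1,0,0.45,0,0],[-1,0,0.6,0,0],[-1,0,0.7,0,0]],
])

```text
time: 15.58
eef_pos: [541.7, 35.2, 24.3]
ee_rot: [-0.0, 0.613, 0.79, -0.0]
wrist_force: [-1.4, -0.7, 1.3]
grip_width: 0.6
```

```bash
python3 st.py
```

```text
t 15.58 tcp [541.7  35.2  24.3] way -58.9 -0.1 yaw 104.43 F [-1.4 -0.7  1.3] Fx_way -1.6 Fy_way -0.3 w 0.6
```

Call:
apply_moves([
  [[-1,0,0.2,0,0],[-1,0,0.4,0,0],[-1,0,0.6,0,0],[-1,0,0.8,0,0],[-1,0,0.9,0,0]],
])

```text
time: 16.0
eef_pos: [550.9, 37.7, 24.3]
ee_rot: [0.0, 0.613, 0.79, 0.0]
wrist_force: [-1.8, 0.3, 0.5]
grip_width: 0.1
```

```bash
python3 st.py;  python3 - <<'E'
from bench import r
from h import *
import pickle
s=r.sense(); d=r.get_image("wrist"); pickle.dump((s,d),open("w9.pkl","wb"))
im=d["color"][:,:,::-1]
cv2.imwrite("pics/w9.png",cv2.resize(im[120:384,200:512],None,fx=2.25,fy=2.25,interpolation=cv2.INTER_CUBIC))
E
```

```text
t 16.0 tcp [550.9  37.7  24.3] way -49.4 -0.0 yaw 104.43 F [-1.8  0.3  0.5] Fx_way -1.7 Fy_way 0.8 w 0.1
```

View pics/w9.png

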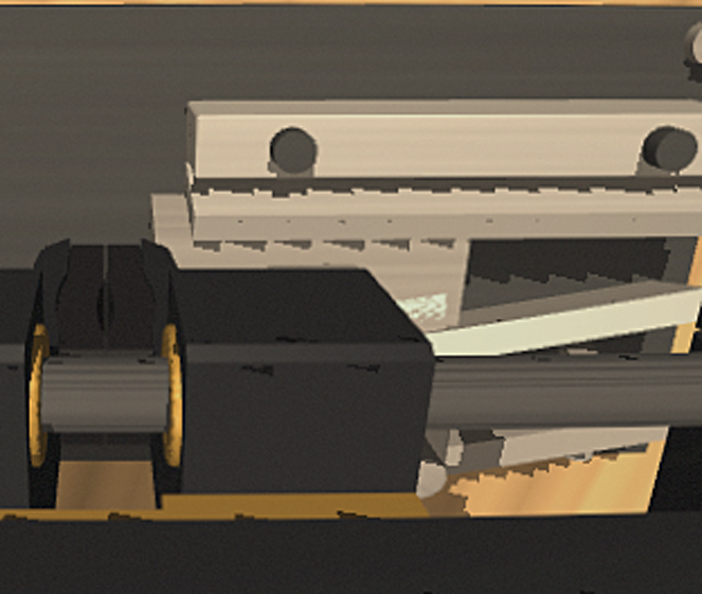

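The rest slides ahead of the fingertips at about 1.7 N drag. From here I use small steps with force checks.

Call:
apply_moves([
  [[-1,0,0.1,0,0],[-1,0,0.2,0,0],[-1,0,0.3,0,0],[-1,0,0.4,0,0],[-1,0,0.4,0,0]],
])

```text
time: 16.47
eef_pos: [554.4, 38.9, 24.3]
ee_rot: [-0.0, 0.613, 0.79, 0.0]
wrist_force: [-1.9, 0.0, 0.0]
grip_width: 0.3
```

Call:
apply_moves([
  [[-1,0,0.05,0,0],[-1,0,0.1,0,0],[-1,0,0.15,0,0],[-1,0,0.2,0,0],[-1,0,0.2,0,0]],
])

```text
time: 16.88
eef_pos: [556.2, 39.3, 24.3]
ee_rot: [-0.0, 0.613, 0.79, 0.0]
wrist_force: [-2.8, 0.5, 1.5]
grip_width: 0.3
```

Call:
apply_moves([
  [[-1,0,0.05,0,0],[-1,0,0.1,0,0],[-1,0,0.15,0,0],[-1,0,0.2,0,0],[-1,0,0.2,0,0]],
])

```text
time: 17.3
eef_pos: [557.2, 39.5, 24.2]
ee_rot: [-0.001, 0.613, 0.79, -0.001]
wrist_force: [-6.0, 1.2, 4.1]
grip_width: 0.6
```

```bash
python3 st.py
```

```text
t 17.3 tcp [557.2  39.5  24.2] way -42.8 0.1 yaw 104.44 F [-6.   1.2  4.1] Fx_way -5.5 Fy_way 2.7 w 0.6
```

Call:
apply_moves([
  [[-1,0,0.03,0,0],[-1,0,0.06,0,0],[-1,0,0.1,0,0],[-1,0,0.1,0,0],[-1,0,0.1,0,0]],
])

```text
time: 17.72
eef_pos: [557.5, 39.6, 24.2]
ee_rot: [-0.001, 0.613, 0.79, -0.001]
wrist_force: [-6.5, 0.5, 4.7]
grip_width: 0.3
```

```bash
python3 st.py
```

```text
t 17.72 tcp [557.5  39.6  24.2] way -42.5 0.1 yaw 104.45 F [-6.5  0.5  4.7] Fx_way -6.1 Fy_way 2.1 w 0.3
```

Call:
apply_moves([
  [[-1,0,0,0,0],[-1,0,0,0,0],[-1,0,0,0,0],[-1,0,0,0,0],[-1,0,0,0,0]],
])

```text
time: 18.13
eef_pos: [557.5, 39.5, 24.2]
ee_rot: [-0.001, 0.613, 0.79, -0.001]
wrist_force: [-7.2, 1.2, 5.0]
grip_width: 0.4
```

```bash
python3 st.py;  python3 - <<'E'
from bench import r
from h import *
import pickle
s=r.sense(); d=r.get_image("wrist"); pickle.dump((s,d),open("w10.pkl","wb"))
im=d["color"][:,:,::-1]
cv2.imwrite("pics/w10.png",cv2.resize(im[120:384,200:512],None,fx=2.25,fy=2.25,interpolation=cv2.INTER_CUBIC))
E
```

```text
t 18.13 tcp [557.5  39.5  24.2] way -42.5 0.1 yaw 104.44 F [-7.2  1.2  5. ] Fx_way -6.7 Fy_way 3.0 w 0.4
```

View pics/w10.png

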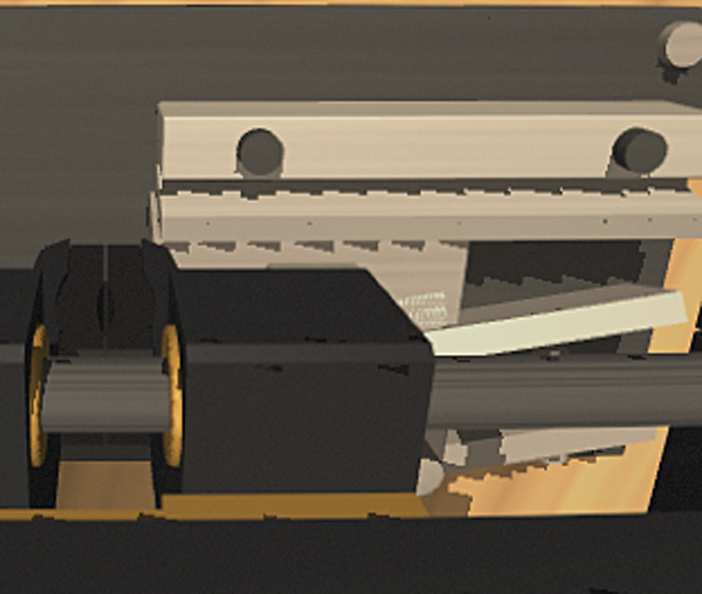

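```bash
cat > nose.py <<'E'
from h import *
import pickle,sys
C,S=np.cos(np.radians(14.77)),np.sin(np.radians(14.77))
def tow(P): q=P[:,:2]-[598.6,50.3]; return np.c_[q@[C,S],q@[-S,C]].round(1).tolist()
def go(fn,pts,z):
    s,d=pickle.load(open(fn,"rb")); c=cam(d,s)
    uv=(np.array(pts,float)+.5)/2.25-.5+[200,120]
    return tow(onplane(c,uv,z))
if __name__=="__main__":
    print("w9 nose top",go("w9.pkl",[(467,250),(462,310)],26),"strip start",go("w9.pkl",[(195,235)],30),"tail", go("w9.pkl",[(153,200)],26), "fence", go("w9.pkl",[(195,238),(690,237)],30))
    print("w10 nose top",go("w10.pkl",[(467,250),(462,310)],26),"strip start",go("w10.pkl",[(165,235)],30),"fence", go("w10.pkl",[(172,239),(690,239)],30),"gib",go("w10.pkl",[(435,342),(682,292)],30))
    print("pin", go("w9.pkl",[(431,480)],86),go("w10.pkl",[(431,478)],86))
    print("fingertip right edge",go("w10.pkl",[(155,240),(175,262)],26))
E
python3 nose.py
```

```text
w9 nose top [[32.9, 7.3], [33.8, -7.5]] strip start [[-29.0, 13.0]] tail [[-37.8, 19.7]] fence [[-29.0, 12.3], [80.7, 11.4]]
w10 nose top [[39.6, 7.6], [40.4, -7.2]] strip start [[-28.6, 13.3]] fence [[-27.1, 12.3], [87.2, 11.4]] gib [[33.1, -13.0], [88.2, -1.4]]
pin [[-0.8, -3.9]] [[6.1, -3.2]]
fingertip right edge [[-30.4, 10.5], [-25.9, 5.3]]
```

Fingertip corner (y ≈ 10.5) is close to the fence end (y ≈ 11–12), so part of this force could be finger on fence. I'll back off, shift 3 mm towards the gib side and push again.

Call:
apply_moves([
  [[-1,0,-0.2,0,0],[-1,0,-0.5,0,0],[-1,-0.15,-0.5,0,0],[-1,-0.3,-0.5,0,0],[-1,-0.3,-0.5,0,0]],
])

```text
time: 18.6
eef_pos: [556.1, 34.7, 24.3]
ee_rot: [0.001, 0.613, 0.79, 0.0]
wrist_force: [-1.0, 0.8, 0.3]
grip_width: 0.7
```

```bash
python3 st.py;  python3 - <<'E'
from bench import r
from h import *
import pickle
s=r.sense(); d=r.get_image("wrist"); pickle.dump((s,d),open("w11.pkl","wb"))
im=d["color"][:,:,::-1]
cv2.imwrite("pics/w11.png",cv2.resize(im[120:384,200:512],None,fx=2.25,fy=2.25,interpolation=cv2.INTER_CUBIC))
E
```

```text
t 18.6 tcp [556.1  34.7  24.3] way -45.1 -4.3 yaw 104.36 F [-1.   0.8  0.3] Fx_way -0.7 Fy_way 1.0 w 0.7
```

View pics/w11.png

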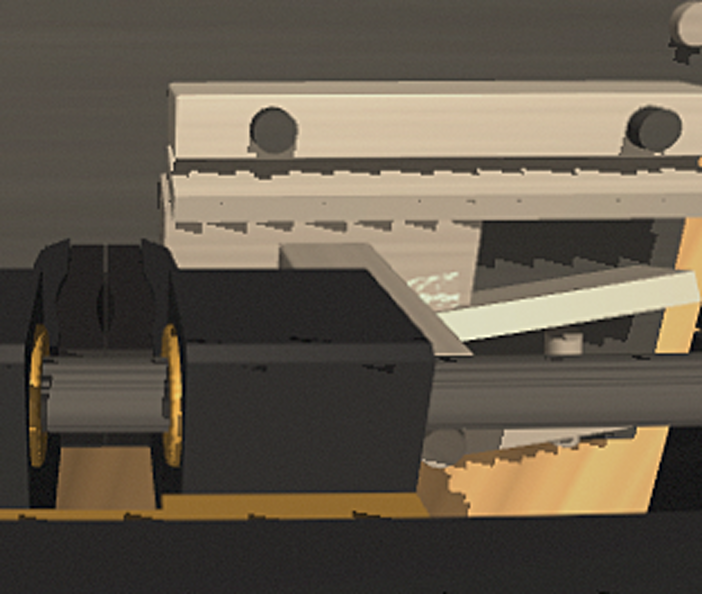

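Call:
apply_moves([
  [[-1,0.1,0,0,0],[-1,0.1,0,0,0],[-1,0.1,0.1,0,0],[-1,0.1,0.2,0,0],[-1,0.1,0.3,0,0]],
])

```text
time: 19.07
eef_pos: [557.7, 37.4, 24.3]
ee_rot: [-0.0, 0.613, 0.79, -0.0]
wrist_force: [-1.5, 0.2, 1.2]
grip_width: 0.7
```

Call:
apply_moves([
  [[-1,0,0.05,0,0],[-1,0,0.1,0,0],[-1,0,0.15,0,0],[-1,0,0.2,0,0],[-1,0,0.2,0,0]],
])

```text
time: 19.48
eef_pos: [557.9, 37.4, 24.1]
ee_rot: [-0.001, 0.613, 0.79, -0.002]
wrist_force: [-5.5, -0.4, 3.7]
grip_width: 0.2
```

```bash
python3 st.py
```

```text
t 19.48 tcp [557.9  37.4  24.1] way -42.7 -2.1 yaw 104.44 F [-5.5 -0.4  3.7] Fx_way -5.4 Fy_way 1.0 w 0.2
```

Contact recurs at the same place, so this is the wedge itself. I'll continue in small steps.

Call:
apply_moves([
  [[-1,0,0.03,0,0],[-1,0,0.06,0,0],[-1,0,0.1,0,0],[-1,0,0.1,0,0],[-1,0,0.1,0,0]],
])

```text
time: 19.9
eef_pos: [558.0, 37.4, 24.1]
ee_rot: [-0.001, 0.613, 0.79, -0.002]
wrist_force: [-6.3, -0.9, 5.0]
grip_width: 0.8
```

```bash
python3 st.py
```

```text
t 19.9 tcp [558.   37.4  24.1] way -42.6 -2.1 yaw 104.45 F [-6.3 -0.9  5. ] Fx_way -6.3 Fy_way 0.7 w 0.8
```

Call:
apply_moves([
  [[-1,0,0.03,0,0],[-1,0,0.06,0,0],[-1,0,0.1,0,0],[-1,0,0.1,0,0],[-1,0,0.1,0,0]],
])

```text
time: 20.32
eef_pos: [558.3, 37.5, 24.0]
ee_rot: [-0.002, 0.613, 0.79, -0.003]
wrist_force: [-8.7, -1.0, 6.0]
grip_width: 0.5
```

```bash
python3 st.py
```

```text
t 20.32 tcp [558.3  37.5  24. ] way -42.3 -2.1 yaw 104.45 F [-8.7 -1.   6. ] Fx_way -8.7 Fy_way 1.3 w 0.5
```

```bash
python3 - <<'E'
from bench import r
from h import *
import pickle
s=r.sense(); d=r.get_image("wrist"); pickle.dump((s,d),open("w12.pkl","wb"))
im=d["color"][:,:,::-1]
cv2.imwrite("pics/w12.png",cv2.resize(im[120:384,200:512],None,fx=2.25,fy=2.25,interpolation=cv2.INTER_CUBIC))
cv2.imwrite("pics/w12z.png",cv2.resize(im[200:300,200:310],None,fx=6,fy=6,interpolation=cv2.INTER_CUBIC))
E
```

```text
(no output)
```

View pics/w12.png

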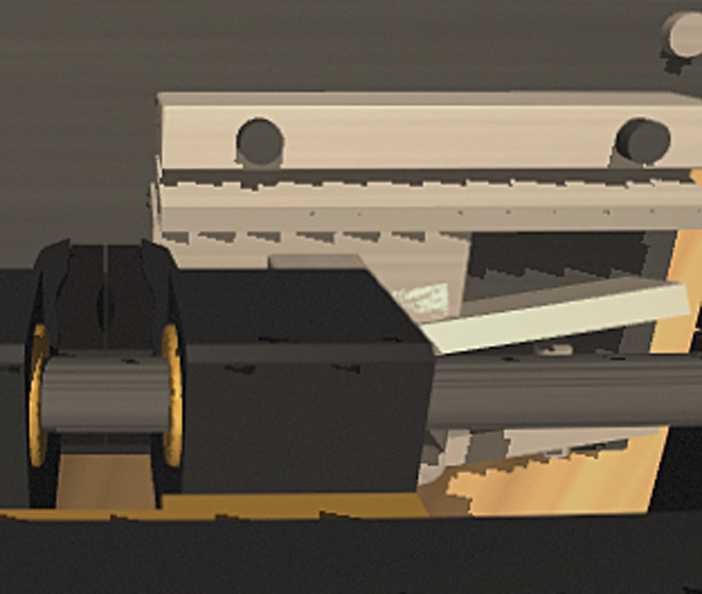

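View pics/w12z.png

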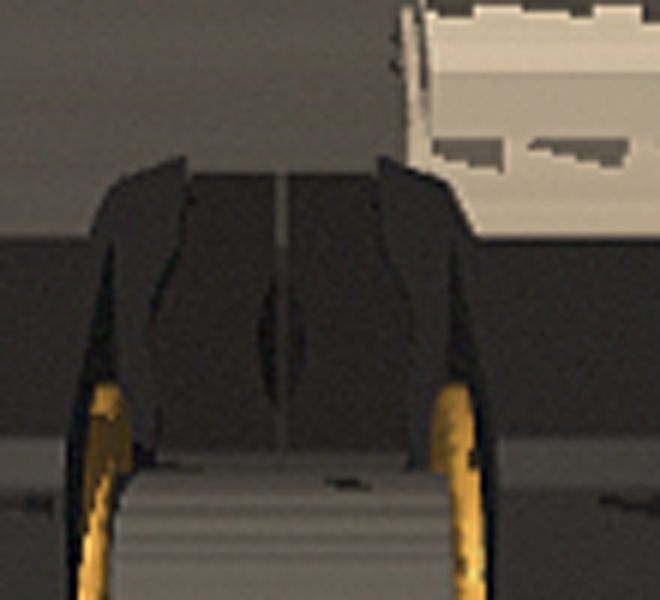

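The fingertips' backs are slanted, so this push also presses the tail down (Fz ≈ 0.7 Fx). The fingers' flat sides suit better, so I'll back off, turn back 90° and push lower with them. That fits, because the tips are only about ±12 mm across.

Call:
apply_moves([
  [[-1,0,-0.3,0,0],[-1,0,-0.7,0,0],[-1,0,-1.2,0,0],[-1,0,-1.2,-2,0],[-1,0,-1.2,-5,0]],
])

```text
time: 20.78
eef_pos: [548.4, 34.9, 72.8]
ee_rot: [-0.001, 0.612, 0.79, -0.002]
wrist_force: [0.8, 0.6, 0.7]
grip_width: 0.7
```

Call:
apply_moves([
  [[-1,0,0,-2.5,7],[-1,0,0,-4,14],[-1,0,0,-4,21],[-1,0,0,-4,28],[-1,0,0,-4,35]],
])

```text
time: 21.2
eef_pos: [550.9, 35.3, 115.0]
ee_rot: [0.001, 0.824, 0.567, 0.001]
wrist_force: [-0.3, -0.6, -0.1]
grip_width: 0.6
```

Call:
apply_moves([
  [[-1,0,0,0,7],[-1,0,0,0,14],[-1,0,0,0,21],[-1,0,0,0,28],[-1,0,0,0,35]],
])

```text
time: 21.62
eef_pos: [550.6, 35.4, 114.5]
ee_rot: [0.0, 0.956, 0.293, 0.001]
wrist_force: [-0.5, 1.3, 0.1]
grip_width: 0.5
```

Call:
apply_moves([
  [[-1,0,0,0,7],[-1,0,0,0,14],[-1,0,0,0,19.9],[-1,0,0,0,19.9],[-1,0,0,0,19.9]],
])

```text
time: 22.03
eef_pos: [550.4, 35.5, 114.4]
ee_rot: [0.0, 0.992, 0.128, 0.001]
wrist_force: [-0.4, 0.2, -0.1]
grip_width: 0.6
```

```bash
python3 st.py; python3 - <<'E'
from bench import r
from h import *
import pickle
s=r.sense(); d=r.get_image("wrist"); pickle.dump((s,d),open("w13.pkl","wb"))
im=d["color"][:,:,::-1]
cv2.imwrite("pics/w13.png",cv2.resize(im,(800,600),interpolation=cv2.INTER_CUBIC))
E
```

```text
t 22.03 tcp [550.4  35.5 114.4] way -50.4 -2.1 yaw 14.71 F [-0.4  0.2 -0.1] Fx_way -0.4 Fy_way 0.3 w 0.6
```

View pics/w13.png

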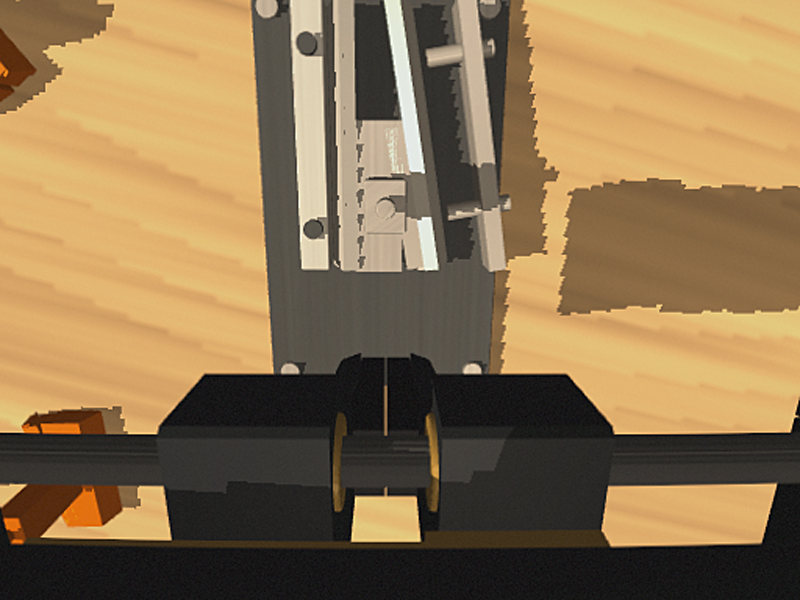

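The rest's tail (row ~270) is nearly flush with the strip ends, with its foot against the fence and gib. I'll descend to z ≈ 17 with the fingers' flat sides facing the tail.

Call:
apply_moves([
  [[-1,0,0.05,2,0],[-1,0,0.1,4,0],[-1,0,0.15,6,0],[-1,0,0.15,7.5,0],[-1,0,0.15,8.5,0]],
])

```text
time: 22.5
eef_pos: [549.8, 33.8, 27.8]
ee_rot: [-0.0, 0.992, 0.127, -0.001]
wrist_force: [0.4, -0.1, -0.0]
grip_width: 0.7
```

Call:
apply_moves([
  [[-1,0,0,0.4,0],[-1,0,0,0.8,0],[-1,0,0,1.2,0],[-1,0,0,1.2,0],[-1,0,0,1.2,0]],
])

```text
time: 22.92
eef_pos: [550.7, 33.9, 17.7]
ee_rot: [0.0, 0.992, 0.127, 0.0]
wrist_force: [-0.3, 1.0, -0.6]
grip_width: 0.4
```

```bash
python3 st.py; python3 - <<'E'
from bench import r
from h import *
import pickle
s=r.sense(); d=r.get_image("wrist"); pickle.dump((s,d),open("w14.pkl","wb"))
im=d["color"][:,:,::-1]
cv2.imwrite("pics/w14.png",cv2.resize(im,(800,600),interpolation=cv2.INTER_CUBIC))
E
```

```text
t 22.92 tcp [550.7  33.9  17.7] way -50.5 -3.6 yaw 14.54 F [-0.3  1.  -0.6] Fx_way 0.0 Fy_way 1.0 w 0.4
```

View pics/w14.png

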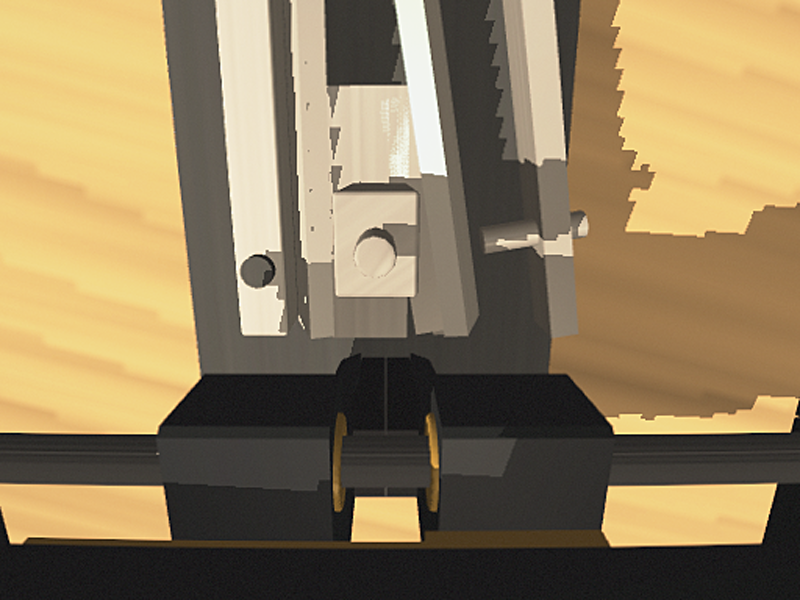

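The fingers (cols 340–432) fit centrally in the gap between the strip tops (335–440). I'll advance.

Call:
apply_moves([
  [[-1,0.15,0,0,0],[-1,0.3,0,0,0],[-1,0.45,0,0,0],[-1,0.6,0,0,0],[-1,0.7,0,0,0]],
])

```text
time: 23.38
eef_pos: [557.5, 35.7, 17.4]
ee_rot: [0.0, 0.992, 0.126, 0.0]
wrist_force: [0.6, 0.2, -0.2]
grip_width: 0.7
```

Call:
apply_moves([
  [[-1,0.05,0,0,0],[-1,0.1,0,0,0],[-1,0.15,0,0,0],[-1,0.2,0,0,0],[-1,0.2,0,0,0]],
])

```text
time: 23.8
eef_pos: [558.7, 36.0, 17.2]
ee_rot: [0.0, 0.992, 0.126, -0.0]
wrist_force: [-0.7, 0.1, -0.2]
grip_width: 0.2
```

```bash
python3 st.py
```

```text
t 23.8 tcp [558.7  36.   17.2] way -42.2 -3.7 yaw 14.53 F [-0.7  0.1 -0.2] Fx_way -0.7 Fy_way 0.2 w 0.2
```

Call:
apply_moves([
  [[-1,0.05,0,0,0],[-1,0.1,0,0,0],[-1,0.15,0,0,0],[-1,0.2,0,0,0],[-1,0.2,0,0,0]],
])

```text
time: 24.22
eef_pos: [558.9, 36.0, 17.1]
ee_rot: [0.0, 0.992, 0.126, -0.002]
wrist_force: [-5.1, -0.8, 2.7]
grip_width: 0.7
```

```bash
python3 st.py
```

```text
t 24.22 tcp [558.9  36.   17.1] way -42.1 -3.7 yaw 14.53 F [-5.1 -0.8  2.7] Fx_way -5.2 Fy_way 0.5 w 0.7
```

Call:
apply_moves([
  [[-1,0.03,0,0,0],[-1,0.06,0,0,0],[-1,0.1,0,0,0],[-1,0.1,0,0,0],[-1,0.1,0,0,0]],
])

```text
time: 24.63
eef_pos: [558.9, 36.0, 16.9]
ee_rot: [0.001, 0.992, 0.126, -0.003]
wrist_force: [-7.4, -1.6, 3.8]
grip_width: 0.5
```

```bash
python3 st.py
```

```text
t 24.63 tcp [558.9  36.   16.9] way -42.1 -3.7 yaw 14.53 F [-7.4 -1.6  3.8] Fx_way -7.5 Fy_way 0.3 w 0.5
```

Call:
apply_moves([
  [[-1,0.03,0,0,0],[-1,0.06,0,0,0],[-1,0.1,0,0,0],[-1,0.1,0,0,0],[-1,0.1,0,0,0]],
])

```text
time: 25.05
eef_pos: [558.9, 36.0, 16.9]
ee_rot: [0.001, 0.992, 0.126, -0.004]
wrist_force: [-7.6, -1.4, 4.2]
grip_width: 0.4
```

```bash
python3 st.py
```

```text
t 25.05 tcp [558.9  36.   16.9] way -42.0 -3.7 yaw 14.53 F [-7.6 -1.4  4.2] Fx_way -7.7 Fy_way 0.6 w 0.4
```

The rest was already pushed to 8.7 N, so it should only move beyond that. I'll continue.

Call:
apply_moves([
  [[-1,0.03,0,0,0],[-1,0.06,0,0,0],[-1,0.1,0,0,0],[-1,0.1,0,0,0],[-1,0.1,0,0,0]],
])

```text
time: 25.47
eef_pos: [559.1, 36.0, 16.8]
ee_rot: [0.001, 0.992, 0.126, -0.005]
wrist_force: [-9.8, -1.9, 5.1]
grip_width: 0.2
```

```bash
python3 st.py
```

```text
t 25.47 tcp [559.1  36.   16.8] way -41.8 -3.7 yaw 14.53 F [-9.8 -1.9  5.1] Fx_way -9.9 Fy_way 0.7 w 0.2
```

Call:
apply_moves([
  [[-1,0.03,0,0,0],[-1,0.06,0,0,0],[-1,0.1,0,0,0],[-1,0.1,0,0,0],[-1,0.1,0,0,0]],
])

```text
time: 25.88
eef_pos: [559.4, 36.1, 16.7]
ee_rot: [0.001, 0.992, 0.126, -0.006]
wrist_force: [-9.6, -0.7, 5.4]
grip_width: 0.4
```

```bash
python3 st.py
```

```text
t 25.88 tcp [559.4  36.1  16.7] way -41.5 -3.8 yaw 14.53 F [-9.6 -0.7  5.4] Fx_way -9.4 Fy_way 1.7 w 0.4
```

Call:
apply_moves([
  [[-1,0.03,0,0,0],[-1,0.06,0,0,0],[-1,0.1,0,0,0],[-1,0.1,0,0,0],[-1,0.1,0,0,0]],
])

```text
time: 26.3
eef_pos: [559.7, 36.1, 16.6]
ee_rot: [0.001, 0.992, 0.126, -0.006]
wrist_force: [-11.3, -3.0, 6.1]
grip_width: 0.2
```

```bash
python3 st.py
```

```text
t 26.3 tcp [559.7  36.1  16.6] way -41.3 -3.8 yaw 14.53 F [-11.3  -3.    6.1] Fx_way -11.7 Fy_way -0.0 w 0.2
```

Call:
apply_moves([
  [[-1,0.03,0,0,0],[-1,0.06,0,0,0],[-1,0.1,0,0,0],[-1,0.1,0,0,0],[-1,0.1,0,0,0]],
])

```text
time: 26.72
eef_pos: [559.9, 36.2, 16.6]
ee_rot: [0.001, 0.992, 0.126, -0.007]
wrist_force: [-11.8, -2.0, 7.0]
grip_width: 0.6
```

```bash
python3 st.py
```

```text
t 26.72 tcp [559.9  36.2  16.6] way -41.0 -3.8 yaw 14.53 F [-11.8  -2.    7. ] Fx_way -11.9 Fy_way 1.1 w 0.6
```

Call:
apply_moves([
  [[-1,0.03,0,0,0],[-1,0.06,0,0,0],[-1,0.1,0,0,0],[-1,0.1,0,0,0],[-1,0.1,0,0,0]],
])

```text
time: 27.13
eef_pos: [560.2, 36.3, 16.5]
ee_rot: [0.001, 0.992, 0.126, -0.008]
wrist_force: [-12.6, -2.1, 7.1]
grip_width: 0.6
```

```bash
python3 st.py
```

```text
t 27.13 tcp [560.2  36.3  16.5] way -40.8 -3.8 yaw 14.53 F [-12.6  -2.1   7.1] Fx_way -12.7 Fy_way 1.2 w 0.6
```

Call:
apply_moves([
  [[-1,0.03,0,0,0],[-1,0.06,0,0,0],[-1,0.08,0,0,0],[-1,0.08,0,0,0],[-1,0.08,0,0,0]],
])

```text
time: 27.55
eef_pos: [560.3, 36.3, 16.4]
ee_rot: [0.001, 0.992, 0.126, -0.008]
wrist_force: [-13.9, -2.6, 8.3]
grip_width: 0.3
```

```bash
python3 st.py;python3 - <<'E'
from bench import r
from h import *
import pickle
s=r.sense(); d=r.get_image("wrist"); pickle.dump((s,d),open("w15.pkl","wb"))
im=d["color"][:,:,::-1]
cv2.imwrite("pics/w15.png",cv2.resize(im,(800,600),interpolation=cv2.INTER_CUBIC))
E
python3 st.py
```

```text
t 27.55 tcp [560.3  36.3  16.4] way -40.6 -3.8 yaw 14.53 F [-13.9  -2.6   8.3] Fx_way -14.1 Fy_way 1.0 w 0.3
t 27.6 tcp [560.3  36.3  16.4] way -40.6 -3.8 yaw 14.53 F [-14.5  -2.6   8.5] Fx_way -14.7 Fy_way 1.2 w 0.4
```

View pics/w15.png

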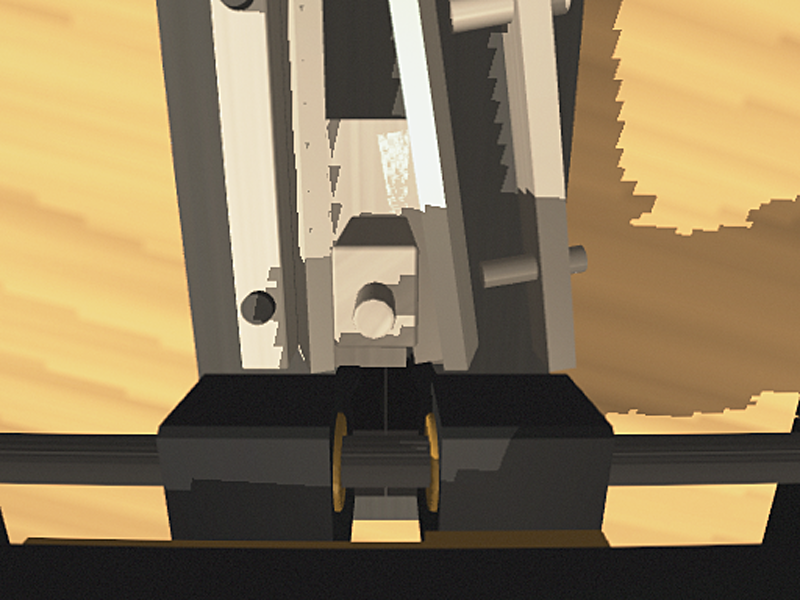

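Call:
apply_moves([
  [[-1,0.02,0,-0.02,0],[-1,0.03,0,-0.04,0],[-1,0.03,0,-0.05,0],[-1,0.03,0,-0.05,0],[-1,0.03,0,-0.05,0]],
])

```text
time: 28.02
eef_pos: [560.4, 36.3, 16.5]
ee_rot: [0.001, 0.992, 0.126, -0.009]
wrist_force: [-12.9, -1.7, 4.8]
grip_width: 0.0
```

```bash
python3 st.py
```

```text
t 28.02 tcp [560.4  36.3  16.5] way -40.5 -3.8 yaw 14.53 F [-12.9  -1.7   4.8] Fx_way -12.9 Fy_way 1.6 w 0.0
```

Call:
apply_moves([
  [[-1,0.03,0,-0.01,0],[-1,0.06,0,-0.02,0],[-1,0.1,0,-0.02,0],[-1,0.1,0,-0.02,0],[-1,0.1,0,-0.02,0]],
])

```text
time: 28.43
eef_pos: [560.7, 36.4, 16.5]
ee_rot: [0.001, 0.992, 0.126, -0.009]
wrist_force: [-14.0, -3.2, 5.2]
grip_width: 0.6
```

```bash
python3 st.py
```

```text
t 28.43 tcp [560.7  36.4  16.5] way -40.2 -3.8 yaw 14.53 F [-14.   -3.2   5.2] Fx_way -14.3 Fy_way 0.5 w 0.6
```

Call:
apply_moves([
  [[-1,0.03,0,0,0],[-1,0.06,0,0,0],[-1,0.07,0,0,0],[-1,0.07,0,0,0],[-1,0.07,0,0,0]],
])

```text
time: 28.85
eef_pos: [560.7, 36.4, 16.5]
ee_rot: [0.002, 0.992, 0.126, -0.01]
wrist_force: [-14.6, -2.8, 6.1]
grip_width: 0.6
```

```bash
python3 st.py
```

```text
t 28.85 tcp [560.7  36.4  16.5] way -40.2 -3.8 yaw 14.53 F [-14.6  -2.8   6.1] Fx_way -14.9 Fy_way 1.0 w 0.6
```

Call:
apply_moves([
  [[-1,0,0,0,0],[-1,0,0,0,0],[-1,0,0,0,0],[-1,0,0,0,0],[-1,0,0,0,0]],
])

```text
time: 29.27
eef_pos: [560.7, 36.4, 16.5]
ee_rot: [0.002, 0.992, 0.126, -0.01]
wrist_force: [-15.9, -3.1, 6.0]
grip_width: 0.5
```

```bash
python3 st.py
```

```text
t 29.27 tcp [560.7  36.4  16.5] way -40.2 -3.8 yaw 14.53 F [-15.9  -3.1   6. ] Fx_way -16.1 Fy_way 1.1 w 0.5
```

The push holds at about 15–16 N. I'll back straight off, then lift clear and check.

Call:
apply_moves([
  [[-1,-0.4,0,0,0],[-1,-0.9,0,0,0],[-1,-1.5,0,0,0],[-1,-2.2,0,0,0],[-1,-3,0,0,0]],
])

```text
time: 29.68
eef_pos: [542.5, 31.9, 18.3]
ee_rot: [-0.0, 0.992, 0.126, 0.002]
wrist_force: [-0.7, -0.2, 0.2]
grip_width: 0.3
```

Call:
apply_moves([
  [[-1,0,0,-1,0],[-1,0,0,-3,0],[-1,0,0,-6,0],[-1,0,0,-9,0],[-1,0,0,-12,0]],
])

```text
time: 30.1
eef_pos: [541.7, 31.7, 140.1]
ee_rot: [0.0, 0.992, 0.127, 0.001]
wrist_force: [0.7, 0.4, 0.4]
grip_width: 0.4
```

Call:
apply_moves([
  [[-1,0,0,-2,0],[-1,0,0,-2,0],[-1,0,0,-2,0],[-1,0,0,-2,0],[-1,0,0,-2,0]],
])

```text
time: 30.52
eef_pos: [540.7, 31.4, 157.1]
ee_rot: [0.0, 0.992, 0.127, -0.001]
wrist_force: [-0.0, -0.3, 0.3]
grip_width: 0.2
```

```bash
python3 st.py;python3 - <<'E'
from bench import r
from h import *
import pickle
s=r.sense(); d=r.get_image("wrist"); pickle.dump((s,d),open("w16.pkl","wb"))
im=d["color"][:,:,::-1]
cv2.imwrite("pics/w16.png",cv2.resize(im[0:240,130:370],None,fx=2.5,fy=2.5,interpolation=cv2.INTER_CUBIC))
E
```

```text
t 30.52 tcp [540.7  31.4 157.1] way -60.8 -3.5 yaw 14.54 F [-0.  -0.3  0.3] Fx_way -0.1 Fy_way -0.3 w 0.2
```

View pics/w16.png

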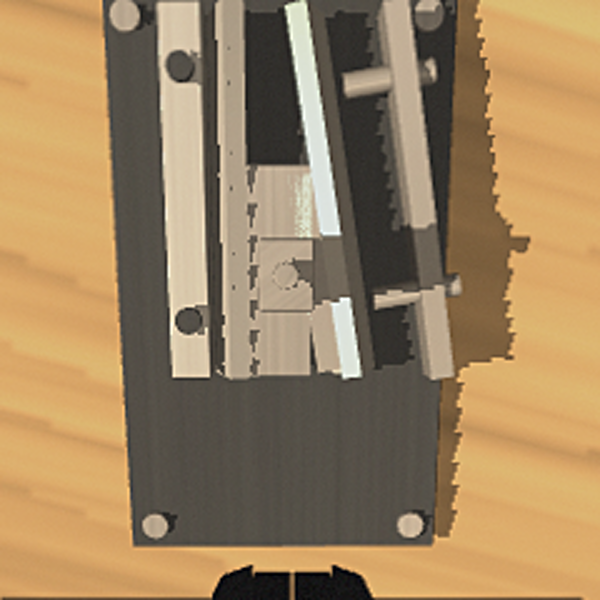

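```bash
python3 - <<'E'
from h import *
import pickle
s,d=pickle.load(open("w16.pkl","rb")); c=cam(d,s)
C,S=np.cos(np.radians(14.77)),np.sin(np.radians(14.77))
tow=lambda P:np.c_[(P[:,:2]-[598.6,50.3])@[C,S],(P[:,:2]-[598.6,50.3])@[-S,C]].round(1).tolist()
g=lambda p,z:tow(onplane(c,(np.array(p,float)+.5)/2.5-.5+[130,0],z))
print("nose",g([(255,165),(310,165)],26),"tail",g([(262,375),(310,375)],26))
print("blocktop near L,R, far L,R",g([(260,311),(312,311),(260,239),(312,239)],74))
print("pin",g([(286,274)],86))
print("fence inner top",g([(246,20),(249,375)],30),"gib inner",g([(286,5),(342,375)],30))
print("screws",g([(125,14),(427,14),(411,524),(155,525)],10))
z=d["z_map"]
def pt(p):
    u,v=(np.array(p,float)+.5)/2.5-.5+[130,0]; o,dr=ray(c,(u,v)); 
    u,v=int(round(u)),int(round(v)); return (o+dr[0]*np.median(z[v-1:v+2,u-1:u+2])).round(1)[2]
print("heights: foot nose",[pt(p) for p in[(280,180),(280,210),(290,340),(285,360)]],"block",[pt(p) for p in[(270,300),(300,300),(280,250)]],"plate",pt((300,450)),"strip",pt((185,200)))
E
```

```text
nose [[41.3, 8.5], [41.2, -9.9]] tail [[-29.0, 7.1], [-29.1, -10.0]]
blocktop near L,R, far L,R [[-4.1, 5.6], [-4.2, -9.5], [15.9, 5.3], [15.8, -9.4]]
pin [[6.3, -2.1]]
fence inner top [[84.2, 10.5], [-28.5, 11.5]] gib inner [[88.4, -2.2], [-28.6, -21.2]]
screws [[91.9, 52.5], [91.4, -49.9], [-90.6, -50.6], [-90.6, 51.1]]
heights: foot nose [np.float64(27.4), np.float64(26.5), np.float64(27.2), np.float64(26.9)] block [np.float64(74.7), np.float64(74.8), np.float64(75.4)] plate 10.7 strip 29.0
```

The rest sits flat and square: nose x ≈ 41, foot top at z ≈ 26.5–27, block top ≈ 75. The gib is deflected about 0.65 mm relative to the fence, roughly 16 N. One last bystander check, then I'll hand in.

```bash
python3 - <<'E'
from bench import r
import cv2
d=r.get_image("top"); b=d["color"][:,:,::-1]; a=cv2.imread("pics/top0.png")
df=cv2.absdiff(a,b).max(2)
for n,(u,v,w) in dict(toe=(388,197,14),caps=(356,299,14),wrench=(386,122,35),wheel=(156,115,15),pen=(296,94,32)).items():
    print(n,(df[v-w:v+w,u-w:u+w]>40).mean().round(3))
cv2.imwrite("pics/t17.png",b)
r.hand_in()
E
```

```text
toe 0.0
caps 0.619
wrench 0.056
wheel 0.0
pen 0.0
the job is handed in; nothing more can be done
```

View pics/t17.png

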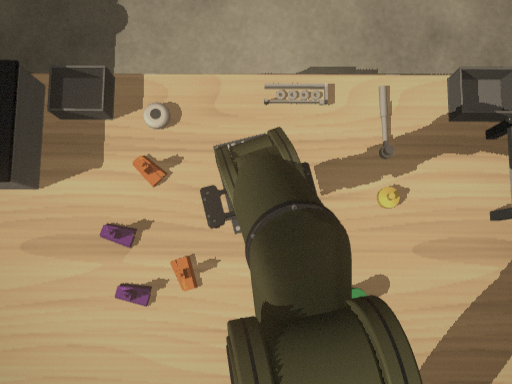

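I set the rest into the way nose first and upright, wedged it with a final push along the way, let go, backed clear and handed in. The hand-in gives no verdict.

I gripped it by the grip block, lowered it onto the apron and slid the nose in. Then I released it and pushed on the tail face with the closed fingers. My first tail push used the fingers' slanted backs, which pressed the tail down as well. I stopped that at 8.7 N and finished with their flat sides.

| Check | Result |
|---|---|
| Final push along the way | 14.9 N, then 16.1 N while held; readings vary by about 0.7 N |
| Nose position after release | way x ≈ 41 mm (allowed 20 to 90) |
| Seating | foot top at 26.5 to 27.4 mm (26 expected), block top about 75 mm (74 expected), square to the fence |
| Gib force | about 16 N, estimated from roughly 0.65 mm of gib deflection in the image; never measured directly, and ±0.3 mm of image error is about ±8 N |
| Robot after release | wrist force near zero, nothing touched |

**Bystanders:** in the last top view the toe stop, wheel and pen were unchanged. The wrench area differed by about 6%, which I put down to the arm's shadow. The capsule was mostly hidden behind the arm, so that comparison failed. Only a green edge showed, about where it stood, and the gripper never worked near it.

**Disagreements:** the fence position came out between 18 and 19 mm depending on the view. During the push the tail also carried 5 to 8 N of vertical load, so plate friction took up part of the push.

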